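# Load the nursery toy bar

## Task

First switch the musical toy bar off by turning its selector knob to the dark grey dot. Leaving it off, clip every bear clip that is there onto the pin with the ball of its own colour, so that its jaws alone hold it, level and clear of the base; then turn the selector to the purple dot. Let go of everything and leave the other things on the dresser where they are.

Things in the scene. Friction and masses are not known exactly. Their poses are not given: they have to be found in the camera images.
- bar: Fixed musical toy bar. Origin on the dresser top; x points across the bar, away from the robot, y along it, left. Wooden base plate 80 (x) by 410 (y) mm, 12 thick, centred at y = 30 mm, with four upright pins in a row along y, 90 mm apart; at its right end, centred at y = -215 mm, a white music unit 115 x 115, 36 mm high, selector knob on top.
- selector (a joint): Detented selector knob on the music unit, rad; it grows as the knob turns clockwise seen from above. Five click positions, each with a coloured dot beside the knob: 0 dark grey (off), 0.55 yellow, 1.10 green, 1.65 blue, 2.20 purple; stops lie just past 0 and 2.20.
- selector_grip (a point): Where to grip the selector: on its upright axis, 62 mm above the dresser top; turns with it. The grip is a bar 46 mm long, 12 mm wide, 26 mm tall (its top 7 mm above this point) on a flat disc 52 mm across. x runs along the bar towards the end with the dark pointer line, z up.
- red_clip: Loose sprung peg-like clip, red bear face, cream arms, lying on its side: 91 mm long, 30 high; may be absent. Origin: underside at the hinge; z = hinge axis, up; mouth to +x. Handles end at x = -48 mm, 52 mm wide there (46 at x = -34) at rest. Pinched at x = -34 to 30 mm apart (11 N; a stop) the mouth opens 20 mm; let go, it shuts. The pin belongs at x = 20 to 36 mm; teeth at 38 to 43.
- red_jaw (a joint): How far each jaw of the red clip is turned open, rad: 0 shut, about 0.09 with a pin held between the jaws, 0.24 fully open.
- yellow_clip: Loose sprung peg-like clip, yellow bear face, cream arms, lying on its side: 91 mm long, 30 high; may be absent. Origin: underside at the hinge; z = hinge axis, up; mouth to +x. Handles end at x = -48 mm, 52 mm wide there (46 at x = -34) at rest. Pinched at x = -34 to 30 mm apart (11 N; a stop) the mouth opens 20 mm; let go, it shuts. The pin belongs at x = 20 to 36 mm; teeth at 38 to 43.
- yellow_jaw (a joint): How far each jaw of the yellow clip is turned open, rad: 0 shut, about 0.09 with a pin held between the jaws, 0.24 fully open.
- green_clip: Loose sprung peg-like clip, green bear face, cream arms, lying on its side: 91 mm long, 30 high; may be absent. Origin: underside at the hinge; z = hinge axis, up; mouth to +x. Handles end at x = -48 mm, 52 mm wide there (46 at x = -34) at rest. Pinched at x = -34 to 30 mm apart (11 N; a stop) the mouth opens 20 mm; let go, it shuts. The pin belongs at x = 20 to 36 mm; teeth at 38 to 43.
- green_jaw (a joint): How far each jaw of the green clip is turned open, rad: 0 shut, about 0.09 with a pin held between the jaws, 0.24 fully open.
- blue_clip: Loose sprung peg-like clip, blue bear face, cream arms, lying on its side: 91 mm long, 30 high; may be absent. Origin: underside at the hinge; z = hinge axis, up; mouth to +x. Handles end at x = -48 mm, 52 mm wide there (46 at x = -34) at rest. Pinched at x = -34 to 30 mm apart (11 N; a stop) the mouth opens 20 mm; let go, it shuts. The pin belongs at x = 20 to 36 mm; teeth at 38 to 43.
- blue_jaw (a joint): How far each jaw of the blue clip is turned open, rad: 0 shut, about 0.09 with a pin held between the jaws, 0.24 fully open.
- red_pin: Fixed upright wooden pin on the bar's base plate with a red ball tip and a red ring at its foot: 11 mm in diameter, ball 17 mm, 105 mm tall. Origin at its foot on the base plate's top (12 mm above the dresser top), z up.
- red_pin_mid (a point): Point on the axis of the red-tipped pin, 46 mm above its foot (58 mm above the dresser top): a good height for a clip.
- yellow_pin: Fixed upright wooden pin on the bar's base plate with a yellow ball tip and a yellow ring at its foot: 11 mm in diameter, ball 17 mm, 105 mm tall. Origin at its foot on the base plate's top (12 mm above the dresser top), z up.
- yellow_pin_mid (a point): Point on the axis of the yellow-tipped pin, 46 mm above its foot (58 mm above the dresser top): a good height for a clip.
- green_pin: Fixed upright wooden pin on the bar's base plate with a green ball tip and a green ring at its foot: 11 mm in diameter, ball 17 mm, 105 mm tall. Origin at its foot on the base plate's top (12 mm above the dresser top), z up.
- green_pin_mid (a point): Point on the axis of the green-tipped pin, 46 mm above its foot (58 mm above the dresser top): a good height for a clip.
- blue_pin: Fixed upright wooden pin on the bar's base plate with a blue ball tip and a blue ring at its foot: 11 mm in diameter, ball 17 mm, 105 mm tall. Origin at its foot on the base plate's top (12 mm above the dresser top), z up.
- blue_pin_mid (a point): Point on the axis of the blue-tipped pin, 46 mm above its foot (58 mm above the dresser top): a good height for a clip.
- snack_tin: Loose stainless steel snack container with a twist cap, 76 mm across, 92 mm high, origin under its centre. Not part of the job.
- camera: Loose white monitor camera on a round foot 70 mm across, 100 mm high, origin under its centre. Not part of the job.
- clipper_case: Loose pale blue plastic nail clipper case, 100 x 45 x 18 mm, origin under its centre. Not part of the job.
- teether: Loose purple silicone teether ring, 70 mm across, 12 mm high, origin under its centre. Not part of the job.
Mind the look-alikes: they are no part of the job. What is shaped like the blue_clip but orange is not meant.

How it is judged:
By the outcome, as a careful person would: the job done as asked, in the order asked, and still so for the second after the job is handed in, with the robot touching nothing.
Of red_clip, yellow_clip, green_clip, blue_clip only 2 to 4 are there at a start; the rules pass over those that are not, and their reading is None.
At some moment in a run one of red_clip, yellow_clip, green_clip, blue_clip may be knocked a few centimetres aside while the robot is not near it.
Once in a run the grip may slacken for a moment while it holds something.
It also fails if it takes over 210 s, if anything falls off the work surface, if the arm or the gripper's body presses on something with over 40 N, if the wrist force passes 120 N, or if a joint passes its speed limit or range.

## Robot

A 6-joint arm with a two-finger parallel gripper is mounted at the origin on the work surface. World frame = base frame: x ahead of the robot, y to its left, z up, the work surface at z = 0. Lengths are in m, angles in rad, forces in N, time in s.
With the tool pointing down it reaches from about 0.4 to 0.825 m from the base axis. Payload 7 kg.
Tool frame: the origin (TCP) lies at the very end of the fingers, on their centre line; the grasp point (between the pads) lies 19 mm behind it; z points along the fingers, y is the line along which they close (so a half turn about z gives the same grasp; the last joint's range is limited). The gripper opens to 88 mm and grips with 3 to 60 N. Pads are 19 mm wide; open, the fingers measure 130 mm over their backs; the gripper's body (78 mm by 193 mm) begins 47 mm behind the grasp point.
Start: joints at [1.399, 0.359, 0.012, 0, -1.224, -0.288], TCP at [0.3, 0.605, 0.227] pointing down, gripper open.
Joint ranges: [-3.07, 3.07], [-1.43, 2.12], [-1.02, 1.25], [-3.03, 1.67], [-3.05, -0], [-3.03, 3.03]. Speed limits (rad/s): [2.39, 2.39, 3.01, 3.14, 3.14, 3.14].

## Interface

Orientations are given as [roll, pitch, yaw] about the fixed x, y, z axes, in that order (R = Rz(yaw) Ry(pitch) Rx(roll)).
In Python, from station import * gives the robot as it stands.
- The arm moves only by the tool servo_tool, never from a script. Its argument "moves" is a list of rows, each an object of numbers: "jaw": the opening, from 0 (shut) to 1 (fully open); "dx", "dy", "dz": the shift along the world's x, y, z in m; "roll": the turn about the world's z in degrees. A call has exactly 10 rows; each row shifts and turns the commanded pose from where the row before left it; what a row does not reach is not made up. A row lasts 1/8 s, in which the tool goes at most 62.5 mm and 10.7 degrees, less where a joint would pass 70% of its speed; a pose out of reach is approached as far as the arm can. A call with a gripper value outside its range is refused whole. The fingers move at their own pace and stop on an object; "newtons" is the grip in N (left out, the last holds). Time passes only in rows, so rows that do not move let the fingers close, or fill a call up. It gives the time, the measured TCP pose, the force, the opening and the grip force at its end, in the units of the state.
- get_state(): the state, without advancing time (a new reading comes with each control period).
- grab_frame(name): name is "scene" or "side" or "wrist"; returns (picture, depth): 480x640x3 uint8, red, green, blue; 480x640 float32, m along the optical axis (not along the pixel's ray), 0 where there is no reading.
- calibration(name): a dict with "intrinsics" (3x3 intrinsics, pixels), "R" (3x3) and "t" (3): a world point X has camera coordinates R X + t. Camera axes: x right, y down, z forward; pixel columns grow to the right and rows downward; lengths in m; the calibration is good to about 2 mm. A picture is of the moment at which its call begins: read the wrist's pose just before it. calibration takes no time and is no camera call; for the wrist camera it gives the pose at the moment of the call.
- job_done(): hands the job in; it is judged then, once.
The state is a dict: "t": time; "q": joint angles; "qd": joint speeds; "joint_efforts": joint torques, N m; "eef_pos": TCP position; "ee_rot": TCP orientation; "force": force on the tool from outside, world axes, zero at the start; "moment": the same for the moment, N m; "width": finger opening in m; "gripper_force": force on a finger pad.
Only numpy, scipy, OpenCV 4.12 (cv2) and the standard library are available. Lean on these libraries where they do the work, as an engineer would, in place of code of your own. Each camera call takes 0.05 s, during which the arm holds its last target. There are 200 camera calls.

## Working session

There is one attempt and no reset: what is moved stays moved. The work goes in short steps, Python scripts to look and compute and a tool call to move; the robot and the scene stay as the last step left them, time stands still between calls to the robot, and variables do not carry over. Pictures are saved under pics/ and viewed, at most 15 in all, crops included, and the job is handed in when it is done.

Besides the shell and the picture viewer there is one more tool, called after "Emit:" as name([rows], argument=value, ...), one row to a line, values as JSON. servo_tool: Moves the arm, as the interface text tells. Its arguments: {"type":"object","properties":{"moves":{"type":"array","items":{"type":"object","properties":{"jaw":{"type":"number"},"dx":{"type":"number"},"dy":{"type":"number"},"dz":{"type":"number"},"roll":{"type":"number"}}}},"newtons":{"type":"number"}},"required":["moves"]}

```bash
mkdir -p pics; ls
python3 - <<'E'
from station import *
import cv2,numpy as np
s=get_state();print(s['t'],s['eef_pos'],s['ee_rot'],s['width'])
for n in ['scene','side']:
    p,d=grab_frame(n);cv2.imwrite(f'pics/{n}0.png',p[:,:,::-1]);np.savez(f'{n}0.npz',p=p,d=d)
    c=calibration(n);print(n,c['intrinsics'],-c['R'].T@c['t'],c['R'])
E
```

```text
pics
0.0 [0.29934331 0.60445029 0.22562668] [ 3.13994937e+00 -1.17131585e-04 -4.59883437e-01] 0.0878593304441374
scene [[532.85623824   0.         322.54027357]
 [  0.         532.85623824 248.36973343]
 [  0.           0.           1.        ]] [ 1.24314969 -0.50849481  1.16472691] [[ 0.58579591  0.81034931 -0.01330999]
 [ 0.62282509 -0.46062293 -0.63238866]
 [-0.5185866   0.36216089 -0.77453691]]
side [[495.30720924   0.         317.22516664]
 [  0.         495.30720924 238.94155516]
 [  0.           0.           1.        ]] [0.25996659 0.66136898 0.88988843] [[-0.95124253 -0.30788476 -0.01856421]
 [-0.22046186  0.72076585 -0.65718579]
 [ 0.21571793 -0.62105037 -0.75349998]]
```

View pics/scene0.png

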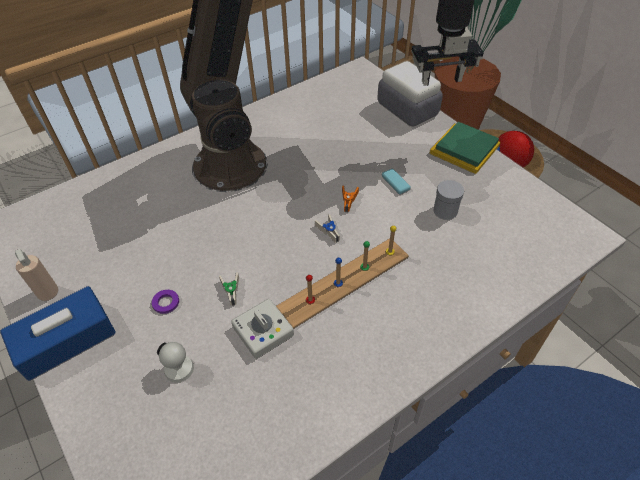

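View pics/side0.png

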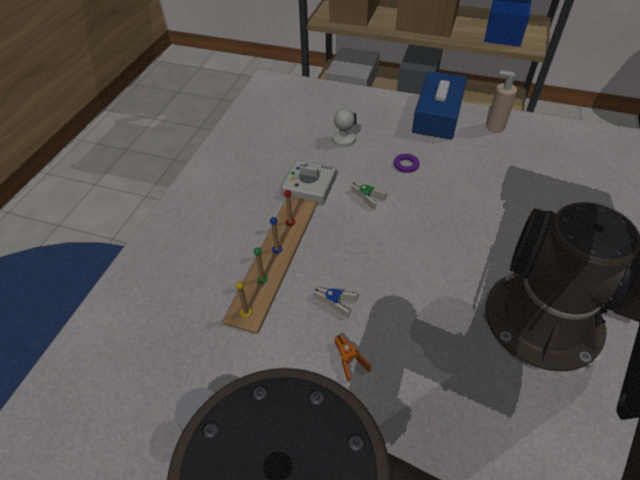

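Scene shows the green clip at (230,287), the blue clip at (328,228), an orange decoy at (349,197), the knob at (262,323), and pins red→yellow from (310,290) to (392,240). There is no red or yellow clip visible. The side view agrees.

```bash
cat > h.py <<'E'
from station import *
import cv2,numpy as np
def snap(n,save=None):
    c=calibration(n);p,d=grab_frame(n)
    if save: cv2.imwrite(f'pics/{save}.png',p[:,:,::-1])
    K=c['intrinsics'];v,u=np.mgrid[:480,:640]
    P=np.dstack([(u-K[0,2])/K[0,0]*d,(v-K[1,2])/K[1,1]*d,d])
    W=(P-c['t'])@c['R']; W[d==0]=np.nan
    return p,d,W,c,cv2.cvtColor(p,cv2.COLOR_RGB2HSV)
def ray(c,u,v,z):
    r=c['R'].T@np.linalg.solve(c['intrinsics'],[u,v,1.]);o=-c['R'].T@c['t']
    return o+r*(z-o[2])/r[2]
HUE={'red':(0,6),'orange':(7,15),'yellow':(22,33),'green':(45,85),'blue':(105,125),'purple':(130,155)}
def blobs(hsv,name,smin=120,vmin=50,amin=6):
    h=hsv[...,0];a,b=HUE[name];m=(h>=a)&(h<=b)
    if name=='red': m|=h>=174
    m&=(hsv[...,1]>=smin)&(hsv[...,2]>=vmin)
    n,l,st,ce=cv2.connectedComponentsWithStats(m.astype(np.uint8))
    return [(l==i,st[i,4],ce[i]) for i in range(1,n) if st[i,4]>=amin]
E
python3 - <<'E'
from h import *
for n in ['scene','side']:
    p,d,W,c,hsv=snap(n)
    for k in HUE:
        for m,a,ce in blobs(hsv,k):
            w=np.nanmedian(W[m],0)
            if .2<w[0]<1 and -.6<w[1]<.6 and w[2]<.2: print(n,k,a,ce.round(1),w.round(3),'ball@117-8.5:',ray(c,*ce,.1085).round(3) if w[2]>.09 else '')
    if n=='scene':
        cv2.imwrite('pics/crop1.png',cv2.resize(p[180:370,190:420,::-1],None,fx=3.2,fy=3.15,interpolation=cv2.INTER_CUBIC)[:600,:800])
E
```

```text
scene red 31 [308.6 277.6] [ 0.595 -0.1    0.115] ball@117-8.5: [ 0.591 -0.096  0.109]
scene red 41 [310.1 300.2] [ 0.596 -0.1    0.016] ball@117-8.5: 
scene orange 195 [348.8 197.1] [0.364 0.204 0.024] ball@117-8.5: 
scene yellow 509 [460.1 156.5] [0.441 0.591 0.018] ball@117-8.5: 
scene yellow 29 [392.7 228.4] [0.595 0.17  0.114] ball@117-8.5: [0.591 0.174 0.109]
scene yellow 39 [389.8 251.4] [0.594 0.17  0.015] ball@117-8.5: 
scene yellow 14 [277.5 329.3] [ 0.63  -0.218  0.038] ball@117-8.5: 
scene green 24 [366.3 244. ] [0.595 0.081 0.115] ball@117-8.5: [0.591 0.084 0.109]
scene green 27 [364.6 267. ] [0.594 0.081 0.015] ball@117-8.5: 
scene green 90 [229.8 286.3] [ 0.443 -0.248  0.031] ball@117-8.5: 
scene green 11 [271. 336.] [ 0.635 -0.241  0.036] ball@117-8.5: 
scene blue 68 [329.2 225.7] [0.425 0.084 0.03 ] ball@117-8.5: 
scene blue 29 [338.3 260.4] [ 0.595 -0.01   0.115] ball@117-8.5: [ 0.591 -0.006  0.109]
scene blue 28 [337.8 283.4] [ 0.595 -0.008  0.014] ball@117-8.5: 
scene blue 12 [261.5 339. ] [ 0.63  -0.264  0.038] ball@117-8.5: 
scene blue 6 [482.7 387.2] [ 0.878  0
[... 907 characters left out ...]
e yellow 53 [239.4 285.3] [0.589 0.179 0.114] ball@117-8.5: [0.591 0.175 0.109]
side yellow 69 [245.7 312.8] [0.588 0.179 0.015] ball@117-8.5: 
side green 66 [366.4 189.4] [ 0.438 -0.24   0.031] ball@117-8.5: 
side green 39 [257.1 251.1] [0.589 0.089 0.115] ball@117-8.5: [0.592 0.085 0.109]
side green 28 [262.2 279.9] [0.587 0.09  0.016] ball@117-8.5: 
side blue 2337 [438.6 105.8] [ 0.319 -0.568  0.08 ] ball@117-8.5: 
side blue 33 [273.1 220.4] [0.589 0.    0.114] ball@117-8.5: [ 0.592 -0.005  0.109]
side blue 29 [276.8 249.8] [ 0.587 -0.     0.015] ball@117-8.5: 
side blue 130 [333.6 294.7] [0.424 0.091 0.03 ] ball@117-8.5: 
side purple 271 [406.  162.7] [ 0.367 -0.391  0.012] ball@117-8.5:
```

View pics/crop1.png

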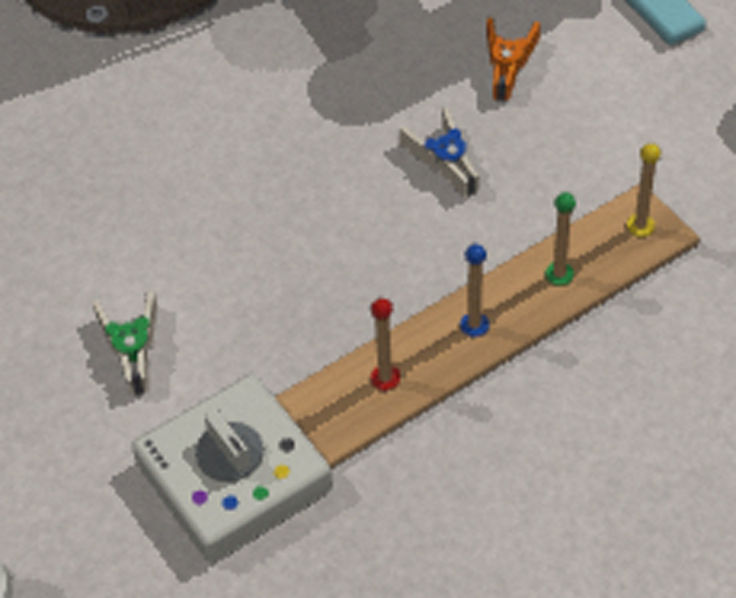

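Emit:
servo_tool([
  {"dx": 0.016,"dy": -0.053,"dz": 0.008,"roll": 3,"jaw": 1},
  {"dx": 0.016,"dy": -0.053,"dz": 0.008,"roll": 3},
  {"dx": 0.016,"dy": -0.053,"dz": 0.008,"roll": 3},
  {"dx": 0.016,"dy": -0.053,"dz": 0.008,"roll": 3},
  {"dx": 0.016,"dy": -0.053,"dz": 0.008,"roll": 3},
  {"dx": 0.016,"dy": -0.053,"dz": 0.008,"roll": 3},
  {"dx": 0.016,"dy": -0.053,"dz": 0.008,"roll": 3},
  {"dx": 0.016,"dy": -0.053,"dz": 0.008,"roll": 3},
  {"dx": 0.016,"dy": -0.053,"dz": 0.008,"roll": 2.3},
  {"dx": 0.016,"dy": -0.053},
])

```text
$.moves[1]: bad value
```

Emit:
servo_tool([
  {"dx": 0.014,"dy": -0.053},
  {"dx": 0.014,"dy": -0.053},
  {"dx": 0.014,"dy": -0.053},
  {"dx": 0.014,"dy": -0.053},
  {"dx": 0.014,"dy": -0.053},
  {"dx": 0.014,"dy": -0.053},
  {"dx": 0,"dy": 0},
  {"dx": 0},
  {"dx": 0},
  {"dx": 0},
])

```text
$.moves[0]: bad value
```

Run:
```python
from h import *
p,d,W,c,hsv=snap('wrist','w1')
s=get_state();print(s['t'],s['eef_pos'],s['ee_rot'],s['q'])
print(c['intrinsics'],-c['R'].T@c['t'],c['R'])
for k in HUE:
    for m,a,ce in blobs(hsv,k,amin=30): print(k,a,ce.round(1),np.nanmedian(W[m],0).round(4))
```

```text
0.25 [0.29948192 0.60467758 0.22611076] [ 3.14081457e+00 -9.03776451e-05 -4.59891445e-01] [ 1.39907262e+00  3.59005103e-01  1.15269695e-02 -1.42985282e-04
 -1.22408988e+00 -2.88119130e-01]
[[350.75394816   0.         321.48634127]
 [  0.         350.75394816 236.75684075]
 [  0.           0.           1.        ]] [0.36248975 0.57277937 0.38438352] [[-0.44291371 -0.89656309  0.00143851]
 [-0.86513765  0.42780911  0.26175601]
 [-0.23529619  0.11469082 -0.96513301]]
orange 33 [632.7   1.2] [0.3468 0.2539 0.0086]
yellow 3238 [279.9 150.7] [0.3428 0.6007 0.0201]
```

View pics/w1.png

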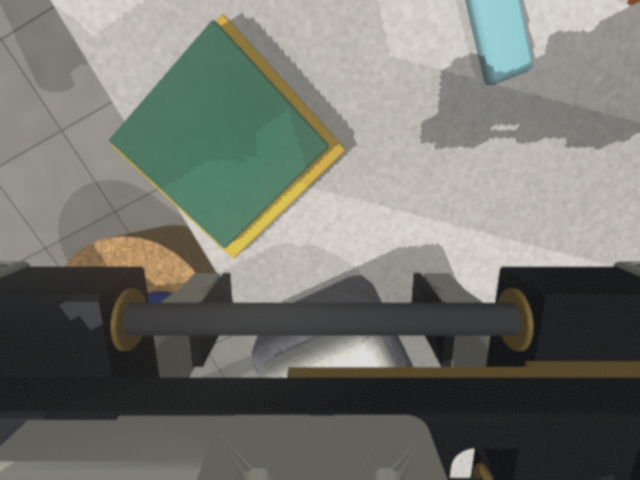

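The moves were refused: every row needs all its fields. The wrist view shows only the far books and the case, since the arm is still at the start.

Emit:
servo_tool([
  {"dx": 0.014,"dy": -0.053,"dz": 0.006,"roll": 3,"jaw": 1},
  {"dx": 0.014,"dy": -0.053,"dz": 0.006,"roll": 3,"jaw": 1},
  {"dx": 0.014,"dy": -0.053,"dz": 0.006,"roll": 3,"jaw": 1},
  {"dx": 0.014,"dy": -0.053,"dz": 0.006,"roll": 3,"jaw": 1},
  {"dx": 0.014,"dy": -0.053,"dz": 0.006,"roll": 3,"jaw": 1},
  {"dx": 0.014,"dy": -0.053,"dz": 0.006,"roll": 3,"jaw": 1},
  {"dx": 0.014,"dy": -0.053,"dz": 0.006,"roll": 3,"jaw": 1},
  {"dx": 0.014,"dy": -0.053,"dz": 0.006,"roll": 3,"jaw": 1},
  {"dx": 0.014,"dy": -0.053,"dz": 0.006,"roll": 2.3,"jaw": 1},
  {"dx": 0.014,"dy": -0.053,"dz": 0,"roll": 0,"jaw": 1},
])

```text
t: 1.5
eef_pos: [0.4399, 0.0733, 0.2814]
ee_rot: [-3.141, -0.002, 0.0]
force: [1.5, 0.1, -0.2]
width: 0.0878
gripper_force: 0.0
```

Emit:
servo_tool([
  {"dx": 0.01,"dy": -0.053,"dz": 0,"roll": 0,"jaw": 1},
  {"dx": 0.01,"dy": -0.053,"dz": 0,"roll": 0,"jaw": 1},
  {"dx": 0.01,"dy": -0.053,"dz": 0,"roll": 0,"jaw": 1},
  {"dx": 0.01,"dy": -0.053,"dz": 0,"roll": 0,"jaw": 1},
  {"dx": 0.01,"dy": -0.053,"dz": 0,"roll": 0,"jaw": 1},
  {"dx": 0.01,"dy": -0.053,"dz": 0,"roll": 0,"jaw": 1},
  {"dx": 0,"dy": 0,"dz": 0,"roll": 0,"jaw": 1},
  {"dx": 0,"dy": 0,"dz": 0,"roll": 0,"jaw": 1},
  {"dx": 0,"dy": 0,"dz": 0,"roll": 0,"jaw": 1},
  {"dx": 0,"dy": 0,"dz": 0,"roll": 0,"jaw": 1},
])

```text
t: 2.75
eef_pos: [0.4996, -0.2422, 0.281]
ee_rot: [3.142, -0.001, 0.001]
force: [0.0, 0.2, 0.8]
width: 0.0875
gripper_force: 0.0
```

Run:
```python
from h import *
p,d,W,c,hsv=snap('wrist','w2')
s=get_state();print(s['t'],s['eef_pos'],s['ee_rot'],s['q'])
for k in HUE:
    for m,a,ce in blobs(hsv,k,amin=30): print(k,a,ce.round(1),np.nanmedian(W[m],0).round(4))
# knob: things on unit 0.045..0.075
m=(W[...,2]>.058)&(W[...,2]<.078)&(abs(W[...,0]-.59)<.05)&(abs(W[...,1]+.25)<.05)
q=W[m][:,:2].astype(np.float32);print(len(q),cv2.minAreaRect(q),np.median(W[m],0))
m=(W[...,2]>.033)&(W[...,2]<.04)&(abs(W[...,0]-.59)<.09)&(abs(W[...,1]+.25)<.09)
q=W[m][:,:2].astype(np.float32);print(cv2.minAreaRect(q))
np.savez('w2.npz',p=p,W=W)
```

```text
2.8 [ 0.4996935  -0.24224685  0.28096967] [ 3.14153260e+00 -7.61354344e-04  7.67088577e-04] [-9.87655501e-02  1.29615875e-01 -1.68886989e-01 -1.66408054e-05
 -1.27152991e+00  1.67033384e+00]
red 258 [155.6 116.9] [ 0.5906 -0.0979  0.1154]
red 210 [195.8 122.9] [ 0.5894 -0.0991  0.0152]
yellow 67 [297.9  84.8] [ 0.6282 -0.2178  0.0371]
blue 56 [340.8  84.7] [ 0.6283 -0.2636  0.0374]
blue 174 [ 51.8 116.3] [ 0.591  -0.0075  0.1163]
blue 39 [116.8 115.7] [ 0.5981 -0.0087  0.015 ]
blue 40 [118.1 129.6] [ 0.5832 -0.0077  0.015 ]
blue 228 [ 53.5 258.9] [0.4311 0.0824 0.0302]
566 ((0.5912684202194214, -0.2409185916185379), (0.04521520435810089, 0.011275054886937141), 0.10132276266813278) [ 0.59189302 -0.24046135  0.06853365]
((0.5914281606674194, -0.24071258306503296), (0.11205614358186722, 0.11298253387212753), 0.10095970332622528)
```

View pics/w2.png

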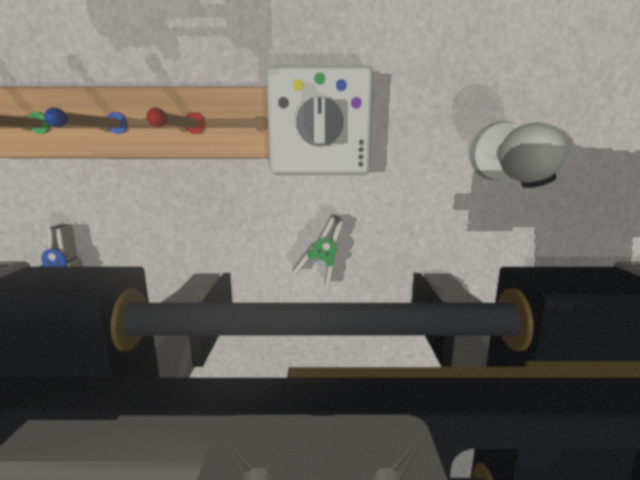

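The wrist view is clear: the knob's bar is at (320,120) with the pointer toward the green dot (yaw 0 → 1.10). The green clip is at (323,250) with its mouth up-right, the pins lie along row 120, and the blue clip is at (53,258). Off is then yaw +63°. Joint 6 would be out of range there, so I grip with the half-turned yaw.

Emit:
servo_tool([
  {"dx": 0.0092,"dy": 0,"dz": -0.011,"roll": -10,"jaw": 1},
  {"dx": 0.0092,"dy": 0,"dz": -0.011,"roll": -10,"jaw": 1},
  {"dx": 0.0092,"dy": 0,"dz": -0.011,"roll": -10,"jaw": 1},
  {"dx": 0.0092,"dy": 0,"dz": -0.011,"roll": -10,"jaw": 1},
  {"dx": 0.0092,"dy": 0,"dz": -0.011,"roll": -10,"jaw": 1},
  {"dx": 0.0092,"dy": 0,"dz": -0.011,"roll": -10,"jaw": 1},
  {"dx": 0.0092,"dy": 0,"dz": -0.011,"roll": -10,"jaw": 1},
  {"dx": 0.0092,"dy": 0.0005,"dz": -0.011,"roll": -10,"jaw": 1},
  {"dx": 0.0092,"dy": 0.0005,"dz": -0.011,"roll": -10,"jaw": 1},
  {"dx": 0.0092,"dy": 0.0005,"dz": -0.011,"roll": -10,"jaw": 1},
])

```text
t: 4.05
eef_pos: [0.592, -0.2409, 0.1704]
ee_rot: [-3.141, 0.0, -1.751]
force: [-0.1, 0.2, 0.0]
width: 0.0875
gripper_force: 0.0
```

Emit:
servo_tool([
  {"dx": 0,"dy": 0,"dz": -0.01,"roll": -10,"jaw": 1},
  {"dx": 0,"dy": 0,"dz": -0.01,"roll": -10,"jaw": 1},
  {"dx": 0,"dy": 0,"dz": -0.01,"roll": -10,"jaw": 1},
  {"dx": 0,"dy": 0,"dz": -0.01,"roll": -10,"jaw": 1},
  {"dx": 0,"dy": 0,"dz": -0.01,"roll": -10,"jaw": 1},
  {"dx": 0,"dy": 0,"dz": -0.01,"roll": -10,"jaw": 1},
  {"dx": 0,"dy": 0,"dz": 0,"roll": -10,"jaw": 1},
  {"dx": 0,"dy": 0,"dz": 0,"roll": -10,"jaw": 1},
  {"dx": 0,"dy": 0,"dz": 0,"roll": 0,"jaw": 1},
  {"dx": 0,"dy": 0,"dz": 0,"roll": 0,"jaw": 1},
])

```text
t: 5.3
eef_pos: [0.5917, -0.2413, 0.1107]
ee_rot: [-3.142, 0.0, -3.138]
force: [-0.6, 1.1, -0.5]
width: 0.0876
gripper_force: 0.0
```

Run:
```python
from h import *
p,d,W,c,hsv=snap('wrist','w3')
s=get_state();print(s['t'],s['eef_pos'],s['ee_rot'],s['q'])
for m,a,ce in blobs(hsv,'green',amin=30): print(a,ce)
```

```text
5.35 [ 0.59168134 -0.24136034  0.11070725] [-3.14157554e+00  2.59281273e-04 -3.13876343e+00] [-8.24720692e-02  3.91913989e-01 -2.19286405e-01 -6.15615989e-06
 -9.59336136e-01 -1.48549150e+00]
826 [316.86924939  12.33898305]
```

Emit:
servo_tool([
  {"dx": 0,"dy": 0,"dz": -0.013,"roll": 0,"jaw": 1},
  {"dx": 0,"dy": 0,"dz": -0.013,"roll": 0,"jaw": 1},
  {"dx": 0,"dy": 0,"dz": -0.013,"roll": 0,"jaw": 1},
  {"dx": 0,"dy": 0,"dz": -0.013,"roll": 0,"jaw": 1},
  {"dx": 0,"dy": 0,"dz": -0.011,"roll": 0,"jaw": 1},
  {"dx": 0,"dy": 0,"dz": 0,"roll": 0,"jaw": 1},
  {"dx": 0,"dy": 0,"dz": 0,"roll": 0,"jaw": 0},
  {"dx": 0,"dy": 0,"dz": 0,"roll": 0,"jaw": 0},
  {"dx": 0,"dy": 0,"dz": 0,"roll": 0,"jaw": 0},
  {"dx": 0,"dy": 0,"dz": 0,"roll": 0,"jaw": 0},
], newtons=25)

```text
t: 6.6
eef_pos: [0.5916, -0.2417, 0.0478]
ee_rot: [-3.142, 0.0, 3.141]
force: [-0.1, 0.1, -0.3]
width: 0.053
gripper_force: 0.0
```

Emit:
servo_tool([
  {"dx": 0,"dy": 0,"dz": 0,"roll": 0,"jaw": 0},
  {"dx": 0,"dy": 0,"dz": 0,"roll": 0,"jaw": 0},
  {"dx": 0,"dy": 0,"dz": 0,"roll": 9,"jaw": 0},
  {"dx": 0,"dy": 0,"dz": 0,"roll": 9,"jaw": 0},
  {"dx": 0,"dy": 0,"dz": 0,"roll": 9,"jaw": 0},
  {"dx": 0,"dy": 0,"dz": 0,"roll": 9,"jaw": 0},
  {"dx": 0,"dy": 0,"dz": 0,"roll": 9,"jaw": 0},
  {"dx": 0,"dy": 0,"dz": 0,"roll": 9,"jaw": 0},
  {"dx": 0,"dy": 0,"dz": 0,"roll": 9,"jaw": 0},
  {"dx": 0,"dy": 0,"dz": 0,"roll": 0,"jaw": 0},
])

```text
t: 7.85
eef_pos: [0.5909, -0.2407, 0.0473]
ee_rot: [3.14, 0.0, -2.041]
force: [-1.5, 5.3, 1.7]
width: 0.0116
gripper_force: 25.0
```

Run:
```python
from h import *
s=get_state();print(s)
```

```text
{'t': 7.85, 'q': array([-0.08208469,  0.459528  , -0.27998418, -0.00137171, -0.8325774 ,
       -0.3876701 ]), 'qd': array([-1.15965132e-03, -7.85730873e-04,  9.68025324e-04,  2.74831220e-05,
       -1.67440347e-03, -6.52662559e-02]), 'joint_efforts': array([ -2.71886431, -58.69881749,  23.82731974,   6.90068766,
         0.80274124,   1.04890946]), 'eef_pos': array([ 0.59092104, -0.24067775,  0.04732349]), 'ee_rot': array([ 3.14001183e+00,  4.49145472e-04, -2.04147525e+00]), 'force': array([-1.52951196,  5.29867428,  1.74278635]), 'moment': array([2.1141329 , 0.49998105, 0.02003364]), 'gripper_force': 24.958751499652863, 'width': 0.011643316395745099}
```

Emit:
servo_tool([
  {"dx": 0,"dy": 0,"dz": 0,"roll": 0,"jaw": 0.6},
  {"dx": 0,"dy": 0,"dz": 0,"roll": 0,"jaw": 0.6},
  {"dx": 0,"dy": 0,"dz": 0,"roll": 0,"jaw": 0.6},
  {"dx": 0,"dy": 0,"dz": 0.01,"roll": 0,"jaw": 0.6},
  {"dx": 0,"dy": 0,"dz": 0.03,"roll": 0,"jaw": 1},
  {"dx": 0,"dy": 0,"dz": 0.03,"roll": 0,"jaw": 1},
  {"dx": 0,"dy": 0,"dz": 0.02,"roll": 9,"jaw": 1},
  {"dx": -0.02,"dy": 0,"dz": 0.02,"roll": 9,"jaw": 1},
  {"dx": -0.02,"dy": 0,"dz": 0.02,"roll": 9,"jaw": 1},
  {"dx": -0.02,"dy": 0,"dz": 0.02,"roll": 9,"jaw": 1},
])

```text
t: 9.1
eef_pos: [0.5309, -0.2417, 0.199]
ee_rot: [-3.141, -0.0, -1.409]
force: [0.5, 0.1, 0.5]
width: 0.0875
gripper_force: 0.0
```

Emit:
servo_tool([
  {"dx": -0.025,"dy": 0.003,"dz": 0,"roll": 9,"jaw": 1},
  {"dx": -0.025,"dy": 0.003,"dz": 0,"roll": 9,"jaw": 1},
  {"dx": -0.025,"dy": 0.003,"dz": 0,"roll": 9,"jaw": 1},
  {"dx": -0.025,"dy": 0.003,"dz": 0,"roll": 9,"jaw": 1},
  {"dx": -0.025,"dy": 0.004,"dz": 0,"roll": 9,"jaw": 1},
  {"dx": -0.01,"dy": 0.004,"dz": 0,"roll": 6,"jaw": 1},
  {"dx": 0,"dy": 0,"dz": 0,"roll": 0,"jaw": 1},
  {"dx": 0,"dy": 0,"dz": 0,"roll": 0,"jaw": 1},
  {"dx": 0,"dy": 0,"dz": 0,"roll": 0,"jaw": 1},
  {"dx": 0,"dy": 0,"dz": 0,"roll": 0,"jaw": 1},
])

```text
t: 10.35
eef_pos: [0.3968, -0.2217, 0.1974]
ee_rot: [3.141, 0.0, -0.525]
force: [0.2, -0.2, 0.1]
width: 0.0876
gripper_force: 0.0
```

```bash
cat >> h.py <<'E'
def clip(W,near,r=.08):
    # points of a lying clip by height, table frame; returns rect and end widths
    m=(W[...,2]>.012)&(W[...,2]<.05)&(np.hypot(W[...,0]-near[0],W[...,1]-near[1])<r)
    n,l,st,_=cv2.connectedComponentsWithStats(cv2.morphologyEx(m.astype(np.uint8),cv2.MORPH_CLOSE,np.ones((5,5))))
    m&=l==1+np.argmax(st[1:,4])
    top=m&(W[...,2]>.022)
    q=W[top][:,:2]; return m,q
def fitclip(q):
    (cx,cy),(w,h),a=cv2.minAreaRect(q.astype(np.float32))
    t=np.deg2rad(a if w>h else a+90); best=None
    c=np.array([cx,cy])
    u=np.array([np.cos(t),np.sin(t)]);s=(q-c)@u;v=(q-c)@[-u[1],u[0]]
    L=max(w,h);sp=lambda k:np.ptp(v[k]) if k.any() else 0
    if sp(s>L/2-.008)>sp(s<-L/2+.008): t+=np.pi;u=-u;s=-s;v=-v
    # axis: midline through handle ends and mouth
    n=np.array([-u[1],u[0]])
    pk=[]
    for lo,hi in [(-L/2,-L/2+.008),(L/2-.008,L/2)]:
        k=(s>=lo)&(s<=hi);pk.append(c+u*(lo+hi)/2+n*(v[k].max()+v[k].min())/2)
    ax=pk[1]-pk[0];yaw=np.arctan2(ax[1],ax[0]);ax/=np.linalg.norm(ax)
    tip=c+u*0;  e=((q-pk[0])@ax)
    back=pk[0]+ax*e.min()
    return yaw,L,min(w,h),back+ax*.048,back+ax*.014,e.max()-e.min()
E
python3 - <<'E'
from h import *
p,d,W,c,hsv=snap('wrist','w4')
s=get_state();print(s['t'],s['eef_pos'],s['ee_rot'],s['q'])
for k in ['green']:
    for m,a,ce in blobs(hsv,k,amin=30): print(k,a,ce.round(1),np.nanmedian(W[m],0).round(4))
m,q=clip(W,(.443,-.246));yaw,L,w,org,g,e=fitclip(q)
print(np.degrees(yaw),L,w,org,g,e,'z',np.percentile(W[m][:,2],[5,50,95]))
im=p[:,:,::-1].copy();im[m]=im[m]//2+np.array([0,0,128],np.uint8);cv2.imwrite('pics/w4.png',im)
E
```

```text
10.4 [ 0.39671997 -0.22168308  0.19736959] [ 3.14136926e+00  4.53736596e-04 -5.24965927e-01] [-7.38657181e-02  1.13410364e-02 -4.95282098e-01  3.70326339e-06
 -1.06467893e+00  1.11969437e+00]
-22.615299649277596 0.08734365552663803 0.05051252245903015 [ 0.44306843 -0.24674249] [ 0.41168277 -0.23366806] 0.08783827136182112 z [0.02386631 0.02912227 0.03150027]
```

View pics/w4.png

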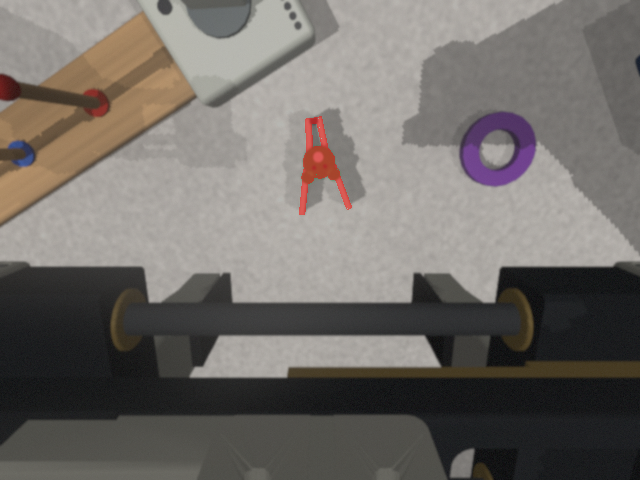

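The masked clip is clean: hinge at (318,158), mouth up at (314,120), handle ends at (302,212) and (348,207). The axis yaw is −22.6°.

Emit:
servo_tool([
  {"dx": 0.005,"dy": -0.004,"dz": -0.025,"roll": 2.5,"jaw": 1},
  {"dx": 0.005,"dy": -0.004,"dz": -0.025,"roll": 2.5,"jaw": 1},
  {"dx": 0.005,"dy": -0.004,"dz": -0.025,"roll": 2.4,"jaw": 1},
  {"dx": 0,"dy": 0,"dz": -0.025,"roll": 0,"jaw": 1},
  {"dx": 0,"dy": 0,"dz": -0.025,"roll": 0,"jaw": 1},
  {"dx": 0,"dy": 0,"dz": -0.025,"roll": 0,"jaw": 1},
  {"dx": 0,"dy": 0,"dz": -0.02,"roll": 0,"jaw": 1},
  {"dx": 0,"dy": 0,"dz": -0.015,"roll": 0,"jaw": 1},
  {"dx": 0,"dy": 0,"dz": -0.008,"roll": 0,"jaw": 1},
  {"dx": 0,"dy": 0,"dz": 0,"roll": 0,"jaw": 1},
])

```text
t: 11.65
eef_pos: [0.4114, -0.2336, 0.0042]
ee_rot: [3.141, 0.001, -0.395]
force: [0.6, 0.3, 0.0]
width: 0.0876
gripper_force: 0.0
```

Emit:
servo_tool([
  {"dx": 0,"dy": 0,"dz": 0,"roll": 0,"jaw": 0},
  {"dx": 0,"dy": 0,"dz": 0,"roll": 0,"jaw": 0},
  {"dx": 0,"dy": 0,"dz": 0,"roll": 0,"jaw": 0},
  {"dx": 0,"dy": 0,"dz": 0,"roll": 0,"jaw": 0},
  {"dx": 0,"dy": 0,"dz": 0,"roll": 0,"jaw": 0},
  {"dx": 0,"dy": 0,"dz": 0,"roll": 0,"jaw": 0},
  {"dx": 0,"dy": 0,"dz": 0,"roll": 0,"jaw": 0},
  {"dx": 0,"dy": 0,"dz": 0,"roll": 0,"jaw": 0},
  {"dx": 0,"dy": 0,"dz": 0,"roll": 0,"jaw": 0},
  {"dx": 0,"dy": 0,"dz": 0,"roll": 0,"jaw": 0},
], newtons=25)

```text
t: 12.9
eef_pos: [0.4114, -0.2336, 0.0046]
ee_rot: [3.142, 0.0, -0.395]
force: [-2.6, 0.7, 3.4]
width: 0.0293
gripper_force: 24.7
```

Run:
```python
from h import *
p,d,W,c,hsv=snap('side')
im=p[130:250,290:450,::-1];cv2.imwrite('pics/s5.png',cv2.resize(im,None,fx=4,fy=4,interpolation=cv2.INTER_CUBIC))
```

```text
(no output)
```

View pics/s5.png

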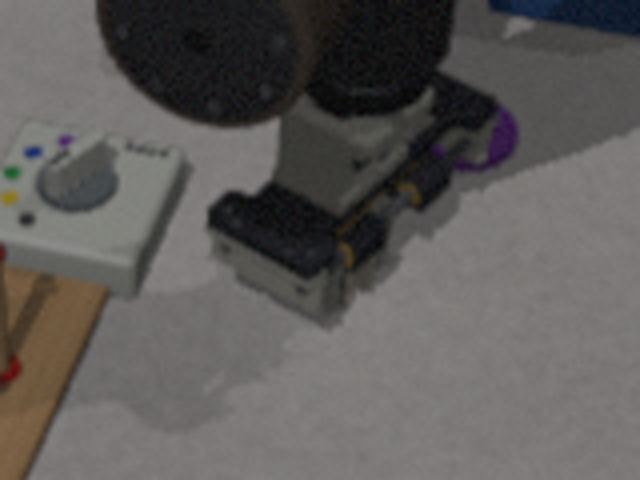

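The gripper holds the clip, width 29 mm. The knob at (78,180) in this crop does not appear to point at the grey dot (27,218), so I'll measure it.

Run:
```python
from h import *
for n in ['scene','side']:
    p,d,W,c,hsv=snap(n)
    m=(W[...,2]>.056)&(W[...,2]<.08)&(abs(W[...,0]-.59)<.04)&(abs(W[...,1]+.24)<.04)
    q=W[m][:,:2].astype(np.float32);print(n,len(q),cv2.minAreaRect(q))
    v,u=np.nonzero(m);cv2.imwrite(f'pics/{n}5k.png',cv2.resize(p[v.min()-15:v.max()+18,u.min()-22:u.max()+22,::-1],None,fx=10,fy=10,interpolation=cv2.INTER_CUBIC)[:600,:800])
```

```text
scene 129 ((0.5936132073402405, -0.24198168516159058), (0.045441724359989166, 0.015066485852003098), 64.12728118896484)
side 111 ((0.5916260480880737, -0.2381969541311264), (0.04828765615820885, 0.014533513225615025), 63.81407928466797)
```

View pics/scene5k.png

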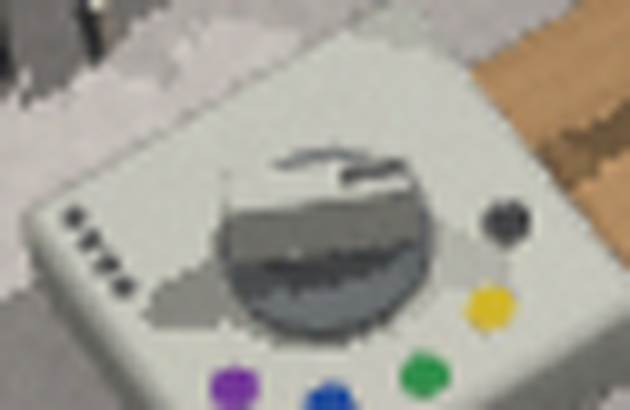

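The pointer end (370,170) faces the grey dot (505,222), and the bar is at 64°, so it is off. Next, lift and carry.

Emit:
servo_tool([
  {"dx": 0,"dy": 0,"dz": 0.01,"roll": 0,"jaw": 0},
  {"dx": 0,"dy": 0,"dz": 0.02,"roll": 0,"jaw": 0},
  {"dx": 0,"dy": 0,"dz": 0.03,"roll": 0,"jaw": 0},
  {"dx": 0,"dy": 0,"dz": 0.03,"roll": 0,"jaw": 0},
  {"dx": 0,"dy": 0.02,"dz": 0.015,"roll": 2.6,"jaw": 0},
  {"dx": 0,"dy": 0.03,"dz": 0,"roll": 4,"jaw": 0},
  {"dx": 0,"dy": 0.04,"dz": 0,"roll": 4,"jaw": 0},
  {"dx": 0,"dy": 0.04,"dz": 0,"roll": 4,"jaw": 0},
  {"dx": 0,"dy": 0.04,"dz": 0,"roll": 4,"jaw": 0},
  {"dx": 0,"dy": 0.04,"dz": 0,"roll": 4,"jaw": 0},
])

```text
t: 14.3
eef_pos: [0.4118, -0.0222, 0.1103]
ee_rot: [-3.141, -0.001, 0.002]
force: [1.7, 0.7, -0.6]
width: 0.0291
gripper_force: 24.7
```

Emit:
servo_tool([
  {"dx": 0.01,"dy": 0.035,"dz": 0,"roll": 0,"jaw": 0},
  {"dx": 0.01,"dy": 0.03,"dz": 0,"roll": 0,"jaw": 0},
  {"dx": 0.01,"dy": 0.02,"dz": 0,"roll": 0,"jaw": 0},
  {"dx": 0.01,"dy": 0.02,"dz": 0,"roll": 0,"jaw": 0},
  {"dx": 0.01,"dy": 0.003,"dz": 0,"roll": 0,"jaw": 0},
  {"dx": 0.01,"dy": 0,"dz": 0,"roll": 0,"jaw": 0},
  {"dx": 0,"dy": 0,"dz": 0,"roll": 0,"jaw": 0},
  {"dx": 0,"dy": 0,"dz": 0,"roll": 0,"jaw": 0},
  {"dx": 0,"dy": 0,"dz": 0,"roll": 0,"jaw": 0},
  {"dx": 0,"dy": 0,"dz": 0,"roll": 0,"jaw": 0},
])

```text
t: 15.55
eef_pos: [0.4714, 0.0842, 0.1097]
ee_rot: [-3.141, -0.0, -0.001]
force: [0.3, 0.3, -0.9]
width: 0.0293
gripper_force: 24.7
```

Run:
```python
from h import *
p,d,W,c,hsv=snap('wrist','w6')
s=get_state();print(s['t'],s['eef_pos'],s['ee_rot'],s['width'])
e=s['eef_pos']
for k in ['green','blue']:
    for m,a,ce in blobs(hsv,k,amin=30): print(k,a,ce.round(1),np.nanmedian(W[m],0).round(4),ray(c,*ce,.1085).round(4))
m=(abs(W[...,2]-e[2]-.02)<.02)&(abs(W[...,1]-e[1])<.04)&(W[...,0]>e[0]+.02)&(W[...,0]<e[0]+.09)
q=W[m];print(len(q),q.min(0),q.max(0),'top z',np.percentile(q[:,2],[50,90]))
for a in (.045,.055,.065,.075):
    k=abs(q[:,0]-e[0]-a)<.004
    if k.any(): print(a,(q[k,1].min()-e[1]).round(4),(q[k,1].max()-e[1]).round(4),np.median(q[k,2]).round(4))
```

```text
15.6 [0.4714281 0.0842951 0.1096977] [-3.14144799e+00 -2.02968585e-04 -7.88399106e-04] 0.029313785909641846
green 452 [314.4   8.3] [0.5905 0.0861 0.1168] [0.5932 0.0861 0.1085]
blue 1301 [544.2  15. ] [ 0.5889 -0.0023  0.1151] [ 0.5908 -0.0063  0.1085]
blue 129 [453.   50.8] [ 0.5993 -0.0023  0.0153] [0.5778 0.0291 0.1085]
blue 225 [454.9  76.1] [ 0.5837 -0.0049  0.0152] [0.5681 0.0274 0.1085]
blue 439 [319.1 292. ] [0.4366 0.0837 0.0303] [0.4701 0.0845 0.1085]
8248 [0.49170898 0.06593366 0.10969999] [0.54840864 0.1030226  0.13820146] top z [0.13470428 0.13597925]
0.045 -0.0145 0.0144 0.1353
0.055 -0.0146 0.0157 0.13
0.065 -0.0163 0.0178 0.1297
0.075 -0.0169 0.0187 0.1299
```

View pics/w6.png

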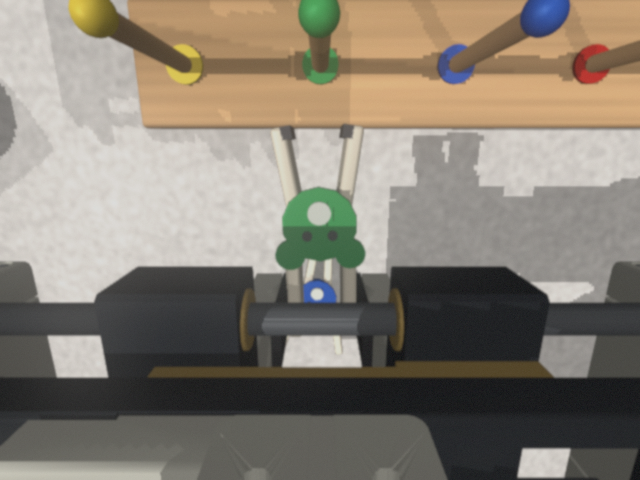

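The clip is held level with its mouth (teeth at (286,132) and (348,132)) open and in line with the green pin foot (320,65). The blue clip is still below. Now lower and slide in.

Emit:
servo_tool([
  {"dx": 0,"dy": 0,"dz": -0.015,"roll": 0,"jaw": 0},
  {"dx": 0,"dy": 0,"dz": -0.02,"roll": 0,"jaw": 0},
  {"dx": 0,"dy": 0,"dz": -0.02,"roll": 0,"jaw": 0},
  {"dx": 0,"dy": 0,"dz": -0.006,"roll": 0,"jaw": 0},
  {"dx": 0.01,"dy": 0,"dz": 0,"roll": 0,"jaw": 0},
  {"dx": 0.012,"dy": 0,"dz": 0,"roll": 0,"jaw": 0},
  {"dx": 0.012,"dy": 0,"dz": 0,"roll": 0,"jaw": 0},
  {"dx": 0.012,"dy": 0,"dz": 0,"roll": 0,"jaw": 0},
  {"dx": 0.012,"dy": 0,"dz": 0,"roll": 0,"jaw": 0},
  {"dx": 0,"dy": 0,"dz": 0,"roll": 0,"jaw": 0},
])

```text
t: 16.85
eef_pos: [0.5304, 0.0843, 0.0484]
ee_rot: [3.142, -0.0, -0.001]
force: [-0.1, -0.3, 0.0]
width: 0.0005
gripper_force: 0.0
```

Run:
```python
from h import *
s=get_state();print(s['t'],s['eef_pos'],s['ee_rot'],s['width'],s['force'])
p,d,W,c,hsv=snap('wrist')
p2=snap('scene')[0][220:300,320:420]
a=cv2.resize(p2,None,fx=4,fy=4,interpolation=cv2.INTER_CUBIC)
im=np.zeros((600,800,3),np.uint8);im[:320,:400]=a;im[:320,400:]=cv2.resize(p[:320,120:520],(400,320));cv2.imwrite('pics/w7.png',im[:320,:,::-1])
```

```text
16.85 [0.53042578 0.08431343 0.048373  ] [ 3.14152546e+00 -7.31966444e-05 -1.34257005e-03] 0.0005451445930257 [-0.10021675 -0.32989778  0.0269051 ]
```

View pics/w7.png

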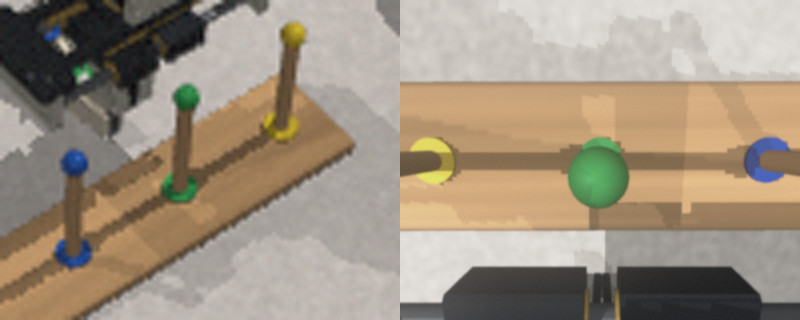

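The grip slackened and the clip fell; the jaw is shut on nothing. I'll back up and look.

Emit:
servo_tool([
  {"dx": 0,"dy": 0,"dz": 0.03,"roll": 0,"jaw": 0},
  {"dx": 0,"dy": 0,"dz": 0.04,"roll": 0,"jaw": 0},
  {"dx": -0.02,"dy": 0,"dz": 0.04,"roll": 0,"jaw": 1},
  {"dx": -0.03,"dy": 0,"dz": 0.04,"roll": 0,"jaw": 1},
  {"dx": -0.03,"dy": 0,"dz": 0.02,"roll": 0,"jaw": 1},
  {"dx": -0.03,"dy": 0,"dz": 0,"roll": 0,"jaw": 1},
  {"dx": -0.02,"dy": 0,"dz": 0,"roll": 0,"jaw": 1},
  {"dx": 0,"dy": 0,"dz": 0,"roll": 0,"jaw": 1},
  {"dx": 0,"dy": 0,"dz": 0,"roll": 0,"jaw": 1},
  {"dx": 0,"dy": 0,"dz": 0,"roll": 0,"jaw": 1},
])

```text
t: 18.2
eef_pos: [0.4, 0.0844, 0.2184]
ee_rot: [3.141, 0.0, -0.001]
force: [-0.5, -0.8, -0.3]
width: 0.075
gripper_force: 0.0
```

Run:
```python
from h import *
p,d,W,c,hsv=snap('wrist','w8')
s=get_state();print(s['t'],s['eef_pos'],s['ee_rot'])
for k in ['green','blue']:
    for m,a,ce in blobs(hsv,k,amin=30):
        w=np.nanmedian(W[m],0)
        if w[0]<.55:
            print(k,a,ce.round(1),w.round(4))
```

```text
18.25 [0.39992417 0.0843409  0.21830848] [ 3.14103189e+00  5.40410853e-04 -1.18001292e-03]
blue 566 [316.2 188.4] [0.424  0.0887 0.0302]
```

View pics/w8.png

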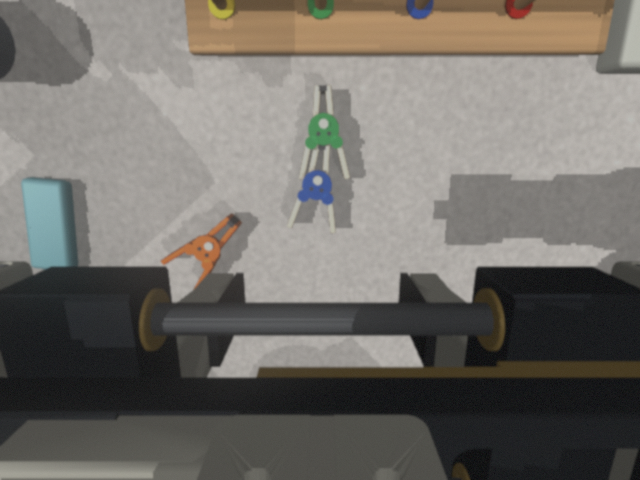

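Green lies flat with its hinge at (323,130) and mouth up. Its handles straddle blue's mouth (322,148). I'll measure green, then grip it at the hinge, where that can't open it, and shift it aside.

Run:
```python
from h import *
p,d,W,c,hsv=snap('wrist')
for m,a,ce in blobs(hsv,'green',smin=90,vmin=30,amin=30): print(a,ce.round(1),np.nanmedian(W[m],0).round(4))
for k in ['blue']:
    for m,a,ce in blobs(hsv,k,amin=100): print(k,ce.round(1),np.nanmedian(W[m],0).round(4))
for u,v in [(323,92),(323,118),(306,172),(345,172),(317,160),(329,160),(293,222),(332,224)]:
    w=W[v-3:v+4,u-3:u+4].reshape(-1,3);print((u,v),w[np.argmax(w[:,2])].round(4))
m=(W[...,2]>.012)&(W[...,2]<.05)&(W[...,0]<.545)&(abs(W[...,1]-.08)<.06)&(W[...,0]>.37)
n,l,st,ce=cv2.connectedComponentsWithStats(m.astype(np.uint8));print([(st[i].tolist()) for i in range(1,n) if st[i,4]>50])
x=W[m]
for a in np.arange(.38,.53,.01):
    k=abs(x[:,0]-a)<.003;yy=np.sort(x[k,1])
    if len(yy): 
        g=np.flatnonzero(np.diff(yy)>.003);segs=np.split(yy,g+1);print(round(a,3),[(round(t[0],3),round(t[-1],3)) for t in segs])
```

```text
278 [320.2   9.1] [0.5856 0.0846 0.0149]
722 [323.3 132.5] [0.477  0.0819 0.0302]
blue [418.3  10.6] [ 0.5845 -0.0044  0.015 ]
blue [316.1 188.3] [0.4239 0.0887 0.0302]
(323, 92) [0.5138 0.0791 0.0261]
(323, 118) [0.4886 0.081  0.0333]
(306, 172) [0.4396 0.0974 0.031 ]
(345, 172) [0.4392 0.0591 0.0264]
(317, 160) [0.4499 0.0906 0.0271]
(329, 160) [0.4546 0.0779 0.0269]
(293, 222) [0.3875 0.1156 0.0265]
(332, 224) [0.3865 0.0725 0.0266]
[[287, 85, 63, 148, 3412]]
0.38 [(np.float64(0.069), np.float64(0.075))]
0.39 [(np.float64(0.07), np.float64(0.076)), (np.float64(0.112), np.float64(0.119))]
0.4 [(np.float64(0.072), np.float64(0.077)), (np.float64(0.107), np.float64(0.116))]
0.41 [(np.float64(0.073), np.float64(0.083)), (np.float64(0.101), np.float64(0.111))]
0.42 [(np.float64(0.073), np.float64(0.108))]
0.43 [(np.float64(0.074), np.float64(0.103))]
0.44 [(np.float64(0.056), np.float64(0.063)), (np.float64(0.076), np.float64(0.106))]
0.45 [(np.float64(0.058), np.float64(0.065)), (np.float64(0.077), np.float64(0.082)), (np.float64(0.089), np.float64(0.103))]
0.46 [(np.float64(0.061), np.float64(0.068)), (np.float64(0.076), np.float64(0.082)), (np.float64(0.087), np.float64(0.101))]
0.47 [(np.float64(0.064), np.float64(0.099))]
0.48 [(np.float64(0.066), np.float64(0.096))]
0.49 [(np.float64(0.069), np.float64(0.095))]
0.5 [(np.float64(0.072), np.float64(0.078)), (np.float64(0.086), np.float64(0.091))]
0.51 [(np.float64(0.073), np.float64(0.08)), (np.float64(0.086), np.float64(0.09))]
0.52 [(np.float64(0.074), np.float64(0.09))]
```

Emit:
servo_tool([
  {"dx": 0.03,"dy": -0.001,"dz": -0.01,"roll": 0,"jaw": 0.7},
  {"dx": 0.03,"dy": -0.001,"dz": -0.02,"roll": 0,"jaw": 0.7},
  {"dx": 0.03,"dy": -0.001,"dz": -0.03,"roll": 0,"jaw": 0.7},
  {"dx": 0.02,"dy": 0,"dz": -0.03,"roll": 0,"jaw": 0.7},
  {"dx": 0,"dy": 0,"dz": -0.03,"roll": 0,"jaw": 0.7},
  {"dx": 0,"dy": 0,"dz": -0.03,"roll": 0,"jaw": 0.7},
  {"dx": 0,"dy": 0,"dz": -0.03,"roll": 0,"jaw": 0.7},
  {"dx": 0,"dy": 0,"dz": -0.02,"roll": 0,"jaw": 0.7},
  {"dx": 0,"dy": 0,"dz": -0.012,"roll": 0,"jaw": 0.7},
  {"dx": 0,"dy": 0,"dz": 0,"roll": 0,"jaw": 0.7},
])

```text
t: 19.55
eef_pos: [0.5093, 0.081, 0.0057]
ee_rot: [3.141, 0.002, -0.001]
force: [-0.1, -0.3, 0.0]
width: 0.0611
gripper_force: 0.0
```

Emit:
servo_tool([
  {"dx": 0,"dy": 0,"dz": 0,"roll": 0,"jaw": 0},
  {"dx": 0,"dy": 0,"dz": 0,"roll": 0,"jaw": 0},
  {"dx": 0,"dy": 0,"dz": 0,"roll": 0,"jaw": 0},
  {"dx": 0,"dy": 0,"dz": 0,"roll": 0,"jaw": 0},
  {"dx": 0,"dy": 0,"dz": 0,"roll": 0,"jaw": 0},
  {"dx": 0,"dy": 0,"dz": 0,"roll": 0,"jaw": 0},
  {"dx": 0,"dy": 0,"dz": 0,"roll": 0,"jaw": 0},
  {"dx": 0,"dy": 0,"dz": 0,"roll": 0,"jaw": 0},
  {"dx": 0,"dy": 0,"dz": 0,"roll": 0,"jaw": 0},
  {"dx": 0,"dy": 0,"dz": 0,"roll": 0,"jaw": 0},
], newtons=25)

```text
t: 20.8
eef_pos: [0.5097, 0.0814, 0.0066]
ee_rot: [-3.142, -0.0, -0.001]
force: [0.1, -0.1, 2.3]
width: 0.0176
gripper_force: 24.9
```

Emit:
servo_tool([
  {"dx": 0,"dy": 0,"dz": 0.015,"roll": 0,"jaw": 0},
  {"dx": 0,"dy": 0,"dz": 0.02,"roll": 0,"jaw": 0},
  {"dx": 0,"dy": 0,"dz": 0.025,"roll": 0,"jaw": 0},
  {"dx": 0,"dy": -0.015,"dz": 0,"roll": 0,"jaw": 0},
  {"dx": -0.005,"dy": -0.03,"dz": 0,"roll": 0,"jaw": 0},
  {"dx": -0.005,"dy": -0.03,"dz": 0,"roll": 0,"jaw": 0},
  {"dx": -0.005,"dy": -0.025,"dz": 0,"roll": 0,"jaw": 0},
  {"dx": 0,"dy": -0.015,"dz": 0,"roll": 0,"jaw": 0},
  {"dx": 0,"dy": 0,"dz": -0.02,"roll": 0,"jaw": 0},
  {"dx": 0,"dy": 0,"dz": -0.02,"roll": 0,"jaw": 0},
])

```text
t: 22.05
eef_pos: [0.4948, -0.034, 0.0262]
ee_rot: [-3.141, -0.001, -0.001]
force: [0.4, 0.3, -0.8]
width: 0.0173
gripper_force: 24.8
```

Emit:
servo_tool([
  {"dx": 0,"dy": 0,"dz": -0.012,"roll": 0,"jaw": 0},
  {"dx": 0,"dy": 0,"dz": -0.007,"roll": 0,"jaw": 0},
  {"dx": 0,"dy": 0,"dz": 0,"roll": 0,"jaw": 0.7},
  {"dx": 0,"dy": 0,"dz": 0,"roll": 0,"jaw": 0.7},
  {"dx": 0,"dy": 0,"dz": 0,"roll": 0,"jaw": 0.7},
  {"dx": 0,"dy": 0,"dz": 0,"roll": 0,"jaw": 0.7},
  {"dx": 0,"dy": 0,"dz": 0.02,"roll": 0,"jaw": 0.7},
  {"dx": 0,"dy": 0,"dz": 0.03,"roll": 0,"jaw": 0.7},
  {"dx": 0,"dy": 0,"dz": 0.04,"roll": 0,"jaw": 1},
  {"dx": -0.02,"dy": 0.01,"dz": 0.04,"roll": 0,"jaw": 1},
])

```text
t: 23.3
eef_pos: [0.475, -0.0238, 0.1388]
ee_rot: [3.141, -0.0, -0.002]
force: [0.7, 0.7, 0.6]
width: 0.0759
gripper_force: 0.0
```

Emit:
servo_tool([
  {"dx": -0.03,"dy": 0.02,"dz": 0.04,"roll": 0,"jaw": 1},
  {"dx": -0.03,"dy": 0.02,"dz": 0.03,"roll": 0,"jaw": 1},
  {"dx": -0.02,"dy": 0,"dz": 0,"roll": 0,"jaw": 1},
  {"dx": 0,"dy": 0,"dz": 0,"roll": 0,"jaw": 1},
  {"dx": 0,"dy": 0,"dz": 0,"roll": 0,"jaw": 1},
  {"dx": 0,"dy": 0,"dz": 0,"roll": 0,"jaw": 1},
  {"dx": 0,"dy": 0,"dz": 0,"roll": 0,"jaw": 1},
  {"dx": 0,"dy": 0,"dz": 0,"roll": 0,"jaw": 1},
  {"dx": 0,"dy": 0,"dz": 0,"roll": 0,"jaw": 1},
  {"dx": 0,"dy": 0,"dz": 0,"roll": 0,"jaw": 1},
])

```text
t: 24.55
eef_pos: [0.3945, 0.0163, 0.2075]
ee_rot: [3.141, 0.0, -0.001]
force: [-0.1, 0.2, 0.1]
width: 0.0873
gripper_force: 0.0
```

```bash
cat > look.py <<'E'
from h import *
p,d,W,c,hsv=snap('wrist','last')
s=get_state();e=s['eef_pos'];print(s['t'],e.round(4),s['ee_rot'][2])
for k in ['green','blue']:
    for m,a,ce in blobs(hsv,k,smin=90,vmin=30,amin=100):
        w=np.nanmedian(W[m],0)
        if w[0]<.53 and .02<w[2]<.045:
            mm,q=clip(W,w);yaw,L,wd,org,g,ee=fitclip(q)
            print(k,w.round(4),'yaw',np.degrees(yaw).round(1),'L,w',round(L,4),round(wd,4),'org',org.round(4),'grip',g.round(4),'d',(g-e[:2]).round(4))
E
python3 look.py
```

```text
24.6 [0.3946 0.0164 0.2076] -0.0007302395774737569
green [ 0.4618 -0.0334  0.0302] yaw -2.0 L,w 0.0873 0.0506 org [ 0.4669 -0.0335] grip [ 0.4329 -0.0323] d [ 0.0383 -0.0487]
blue [0.4241 0.0879 0.0303] yaw -8.0 L,w 0.087 0.051 org [0.4295 0.088 ] grip [0.3959 0.0927] d [0.0013 0.0764]
```

Emit:
servo_tool([
  {"dx": 0.013,"dy": -0.016,"dz": -0.02,"roll": -2,"jaw": 1},
  {"dx": 0.013,"dy": -0.016,"dz": -0.025,"roll": 0,"jaw": 1},
  {"dx": 0.0125,"dy": -0.0167,"dz": -0.025,"roll": 0,"jaw": 1},
  {"dx": 0,"dy": 0,"dz": -0.03,"roll": 0,"jaw": 1},
  {"dx": 0,"dy": 0,"dz": -0.03,"roll": 0,"jaw": 1},
  {"dx": 0,"dy": 0,"dz": -0.03,"roll": 0,"jaw": 1},
  {"dx": 0,"dy": 0,"dz": -0.025,"roll": 0,"jaw": 1},
  {"dx": 0,"dy": 0,"dz": -0.013,"roll": 0,"jaw": 1},
  {"dx": 0,"dy": 0,"dz": -0.006,"roll": 0,"jaw": 1},
  {"dx": 0,"dy": 0,"dz": 0,"roll": 0,"jaw": 1},
])

```text
t: 25.85
eef_pos: [0.4331, -0.0323, 0.0035]
ee_rot: [3.141, 0.0, -0.036]
force: [-0.7, -0.0, 0.4]
width: 0.0874
gripper_force: 0.0
```

Emit:
servo_tool([
  {"dx": 0,"dy": 0,"dz": 0,"roll": 0,"jaw": 0},
  {"dx": 0,"dy": 0,"dz": 0,"roll": 0,"jaw": 0},
  {"dx": 0,"dy": 0,"dz": 0,"roll": 0,"jaw": 0},
  {"dx": 0,"dy": 0,"dz": 0,"roll": 0,"jaw": 0},
  {"dx": 0,"dy": 0,"dz": 0,"roll": 0,"jaw": 0},
  {"dx": 0,"dy": 0,"dz": 0,"roll": 0,"jaw": 0},
  {"dx": 0,"dy": 0,"dz": 0,"roll": 0,"jaw": 0},
  {"dx": 0,"dy": 0,"dz": 0,"roll": 0,"jaw": 0},
  {"dx": 0,"dy": 0,"dz": 0,"roll": 0,"jaw": 0},
  {"dx": 0,"dy": 0,"dz": 0,"roll": 0,"jaw": 0},
], newtons=30)

```text
t: 27.1
eef_pos: [0.4329, -0.0324, 0.0036]
ee_rot: [3.142, 0.0, -0.036]
force: [-2.8, -0.4, 4.0]
width: 0.029
gripper_force: 29.9
```

Emit:
servo_tool([
  {"dx": 0,"dy": 0,"dz": 0.01,"roll": 0,"jaw": 0},
  {"dx": 0,"dy": 0,"dz": 0.02,"roll": 0,"jaw": 0},
  {"dx": 0,"dy": 0,"dz": 0.025,"roll": 0,"jaw": 0},
  {"dx": 0,"dy": 0.02,"dz": 0.025,"roll": 2,"jaw": 0},
  {"dx": 0.01,"dy": 0.025,"dz": 0.02,"roll": 0,"jaw": 0},
  {"dx": 0.01,"dy": 0.03,"dz": 0,"roll": 0,"jaw": 0},
  {"dx": 0.01,"dy": 0.03,"dz": 0,"roll": 0,"jaw": 0},
  {"dx": 0.008,"dy": 0.012,"dz": 0,"roll": 0,"jaw": 0},
  {"dx": 0,"dy": 0,"dz": 0,"roll": 0,"jaw": 0},
  {"dx": 0,"dy": 0,"dz": 0,"roll": 0,"jaw": 0},
])

```text
t: 28.35
eef_pos: [0.4706, 0.084, 0.1034]
ee_rot: [3.141, 0.001, -0.001]
force: [-0.6, 0.2, -0.8]
width: 0.0292
gripper_force: 29.9
```

```bash
cat > held.py <<'E'
from h import *
p,d,W,c,hsv=snap('wrist','held')
s=get_state();print(s['t'],s['eef_pos'].round(4),s['ee_rot'].round(4),s['width'])
e=s['eef_pos']
m=(abs(W[...,2]-e[2]-.02)<.02)&(abs(W[...,1]-e[1])<.04)&(W[...,0]>e[0]+.02)&(W[...,0]<e[0]+.09)
q=W[m];print(len(q),'tip',(q[:,0].max()-e[0]).round(4))
for a in (.045,.055,.065,.074):
    k=abs(q[:,0]-e[0]-a)<.004
    if k.any(): print(a,(q[k,1].min()-e[1]).round(4),(q[k,1].max()-e[1]).round(4),(np.median(q[k,2])-e[2]).round(4))
E
python3 held.py
```

```text
28.4 [0.4706 0.0839 0.1035] [ 3.1413e+00  5.0000e-04 -1.5000e-03] 0.029164999089006466
8377 tip 0.0765
0.045 -0.0151 0.014 0.0266
0.055 -0.0154 0.0149 0.0212
0.065 -0.0171 0.0169 0.021
0.074 -0.0177 0.0175 0.0211
```

Emit:
servo_tool([
  {"dx": 0,"dy": 0.001,"dz": -0.016,"roll": 0,"jaw": 0},
  {"dx": 0,"dy": 0,"dz": -0.02,"roll": 0,"jaw": 0},
  {"dx": 0,"dy": 0,"dz": -0.015,"roll": 0,"jaw": 0},
  {"dx": 0,"dy": 0,"dz": -0.005,"roll": 0,"jaw": 0},
  {"dx": 0.01,"dy": 0,"dz": 0,"roll": 0,"jaw": 0},
  {"dx": 0.013,"dy": 0,"dz": 0,"roll": 0,"jaw": 0},
  {"dx": 0.013,"dy": 0,"dz": 0,"roll": 0,"jaw": 0},
  {"dx": 0.013,"dy": 0,"dz": 0,"roll": 0,"jaw": 0},
  {"dx": 0.0105,"dy": 0,"dz": 0,"roll": 0,"jaw": 0},
  {"dx": 0,"dy": 0,"dz": 0,"roll": 0,"jaw": 0},
])

```text
t: 29.65
eef_pos: [0.5313, 0.0856, 0.0473]
ee_rot: [3.141, 0.0, -0.001]
force: [-0.4, -0.2, -1.0]
width: 0.0291
gripper_force: 29.9
```

Run:
```python
from h import *
s=get_state();print(s['t'],s['eef_pos'].round(4),s['width'],s['force'])
p=snap('wrist')[0];p2=snap('scene')[0][220:300,320:420]
im=np.zeros((320,800,3),np.uint8);im[:,:400]=cv2.resize(p2,(400,320),interpolation=cv2.INTER_CUBIC);im[:,400:]=cv2.resize(p[:320,120:520],(400,320));cv2.imwrite('pics/w9.png',im[:,:,::-1])
```

```text
29.65 [0.5313 0.0856 0.0473] 0.02913212546454171 [-0.38083715 -0.15605939 -0.99581895]
```

View pics/w9.png

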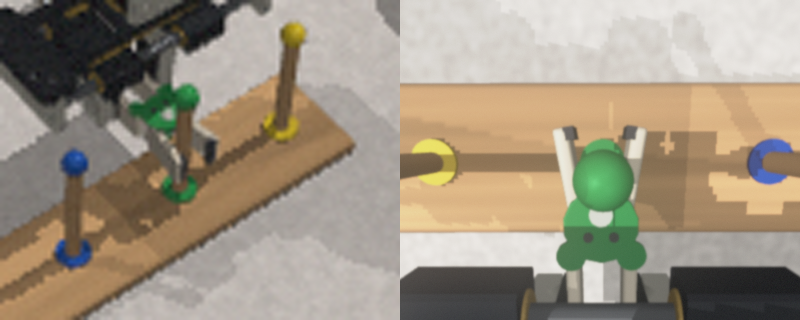

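The pin (185,130) in the left view is between the open jaws, and centred in the right one. Release and back out.

Emit:
servo_tool([
  {"dx": 0,"dy": 0,"dz": 0,"roll": 0,"jaw": 0.5},
  {"dx": 0,"dy": 0,"dz": 0,"roll": 0,"jaw": 0.7},
  {"dx": 0,"dy": 0,"dz": 0,"roll": 0,"jaw": 0.75},
  {"dx": 0,"dy": 0,"dz": 0,"roll": 0,"jaw": 0.75},
  {"dx": 0,"dy": 0,"dz": 0,"roll": 0,"jaw": 0.75},
  {"dx": 0,"dy": 0,"dz": 0,"roll": 0,"jaw": 0.75},
  {"dx": -0.015,"dy": 0,"dz": 0,"roll": 0,"jaw": 0.75},
  {"dx": -0.025,"dy": 0,"dz": 0,"roll": 0,"jaw": 0.75},
  {"dx": -0.03,"dy": 0,"dz": 0.02,"roll": 0,"jaw": 0.75},
  {"dx": -0.03,"dy": 0,"dz": 0.04,"roll": -2,"jaw": 1},
])

```text
t: 31.0
eef_pos: [0.4278, 0.0846, 0.1067]
ee_rot: [3.139, 0.003, -0.037]
force: [0.7, 1.2, 1.0]
width: 0.0713
gripper_force: 0.0
```

Emit:
servo_tool([
  {"dx": -0.02,"dy": 0,"dz": 0.03,"roll": -2,"jaw": 1},
  {"dx": -0.01,"dy": 0,"dz": 0.03,"roll": -2,"jaw": 1},
  {"dx": -0.005,"dy": 0,"dz": 0.03,"roll": -2,"jaw": 1},
  {"dx": 0,"dy": 0,"dz": 0,"roll": 0,"jaw": 1},
  {"dx": 0,"dy": 0,"dz": 0,"roll": 0,"jaw": 1},
  {"dx": 0,"dy": 0,"dz": 0,"roll": 0,"jaw": 1},
  {"dx": 0,"dy": 0,"dz": 0,"roll": 0,"jaw": 1},
  {"dx": 0,"dy": 0,"dz": 0,"roll": 0,"jaw": 1},
  {"dx": 0,"dy": 0,"dz": 0,"roll": 0,"jaw": 1},
  {"dx": 0,"dy": 0,"dz": 0,"roll": 0,"jaw": 1},
])

```text
t: 32.25
eef_pos: [0.3956, 0.0857, 0.1975]
ee_rot: [3.141, 0.0, -0.14]
force: [-0.2, -0.3, 0.7]
width: 0.0872
gripper_force: 0.0
```

```bash
python3 look.py
python3 - <<'E'
from h import *
p,d,W,c,hsv=snap('wrist')
for m,a,ce in blobs(hsv,'green',smin=90,vmin=30,amin=60): 
    print(a,np.nanmedian(W[m],0).round(4))
p2,_,W,c,hsv=snap('scene')
for m,a,ce in blobs(hsv,'green',smin=90,vmin=30,amin=20): 
    w=np.nanmedian(W[m],0)
    if abs(w[0]-.55)<.1: print('scene',a,w.round(4))
E
```

```text
32.3 [0.3955 0.0856 0.1975] -0.14043550302233543
blue [0.4246 0.0886 0.0302] yaw -8.3 L,w 0.0867 0.0506 org [0.4293 0.088 ] grip [0.3956 0.0929] d [0.0001 0.0073]
968 [0.5561 0.0853 0.0737]
scene 109 [0.5677 0.0801 0.0752]
scene 34 [0.5957 0.0799 0.0149]
```

Green is in place, with its face top at z 0.074. Now blue.

Emit:
servo_tool([
  {"dx": 0.0003,"dy": 0.007,"dz": -0.02,"roll": 0,"jaw": 1},
  {"dx": 0,"dy": 0,"dz": -0.025,"roll": 0,"jaw": 1},
  {"dx": 0,"dy": 0,"dz": -0.03,"roll": 0,"jaw": 1},
  {"dx": 0,"dy": 0,"dz": -0.03,"roll": 0,"jaw": 1},
  {"dx": 0,"dy": 0,"dz": -0.03,"roll": 0,"jaw": 1},
  {"dx": 0,"dy": 0,"dz": -0.025,"roll": 0,"jaw": 1},
  {"dx": 0,"dy": 0,"dz": -0.02,"roll": 0,"jaw": 1},
  {"dx": 0,"dy": 0,"dz": -0.01,"roll": 0,"jaw": 1},
  {"dx": 0,"dy": 0,"dz": -0.004,"roll": 0,"jaw": 1},
  {"dx": 0,"dy": 0,"dz": 0,"roll": 0,"jaw": 1},
])

```text
t: 33.65
eef_pos: [0.3961, 0.0928, 0.0038]
ee_rot: [-3.141, -0.0, -0.14]
force: [0.6, -0.3, 0.0]
width: 0.0875
gripper_force: 0.0
```

Emit:
servo_tool([
  {"dx": 0,"dy": 0,"dz": 0,"roll": 0,"jaw": 0},
  {"dx": 0,"dy": 0,"dz": 0,"roll": 0,"jaw": 0},
  {"dx": 0,"dy": 0,"dz": 0,"roll": 0,"jaw": 0},
  {"dx": 0,"dy": 0,"dz": 0,"roll": 0,"jaw": 0},
  {"dx": 0,"dy": 0,"dz": 0,"roll": 0,"jaw": 0},
  {"dx": 0,"dy": 0,"dz": 0,"roll": 0,"jaw": 0},
  {"dx": 0,"dy": 0,"dz": 0,"roll": 0,"jaw": 0},
  {"dx": 0,"dy": 0,"dz": 0,"roll": 0,"jaw": 0},
  {"dx": 0,"dy": 0,"dz": 0,"roll": 0,"jaw": 0},
  {"dx": 0,"dy": 0,"dz": 0,"roll": 0,"jaw": 0},
], newtons=30)

```text
t: 34.9
eef_pos: [0.3958, 0.0927, 0.0036]
ee_rot: [3.142, 0.0, -0.14]
force: [-1.3, 0.3, 2.9]
width: 0.0294
gripper_force: 29.7
```

Emit:
servo_tool([
  {"dx": 0,"dy": 0,"dz": 0.01,"roll": 0,"jaw": 0},
  {"dx": 0,"dy": 0,"dz": 0.02,"roll": 0,"jaw": 0},
  {"dx": 0.005,"dy": 0,"dz": 0.03,"roll": 0,"jaw": 0},
  {"dx": 0.01,"dy": -0.018,"dz": 0.03,"roll": 4,"jaw": 0},
  {"dx": 0.02,"dy": -0.03,"dz": 0.01,"roll": 4,"jaw": 0},
  {"dx": 0.02,"dy": -0.03,"dz": 0,"roll": 0,"jaw": 0},
  {"dx": 0.02,"dy": -0.02,"dz": 0,"roll": 0,"jaw": 0},
  {"dx": 0,"dy": 0,"dz": 0,"roll": 0,"jaw": 0},
  {"dx": 0,"dy": 0,"dz": 0,"roll": 0,"jaw": 0},
  {"dx": 0,"dy": 0,"dz": 0,"roll": 0,"jaw": 0},
])

```text
t: 36.15
eef_pos: [0.4704, -0.0049, 0.1037]
ee_rot: [-3.141, 0.0, -0.0]
force: [0.8, 0.2, -0.3]
width: 0.0292
gripper_force: 29.7
```

```bash
python3 held.py
```

```text
36.2 [ 0.4705 -0.0049  0.1038] [-3.1414e+00 -1.0000e-04  1.0000e-04] 0.02926191706415488
8351 tip 0.0763
0.045 -0.0143 0.0143 0.0266
0.055 -0.0148 0.0161 0.0213
0.065 -0.0164 0.0176 0.021
0.074 -0.0171 0.0188 0.0212
```

Emit:
servo_tool([
  {"dx": 0,"dy": -0.001,"dz": -0.016,"roll": 0,"jaw": 0},
  {"dx": 0,"dy": 0,"dz": -0.02,"roll": 0,"jaw": 0},
  {"dx": 0,"dy": 0,"dz": -0.015,"roll": 0,"jaw": 0},
  {"dx": 0,"dy": 0,"dz": -0.005,"roll": 0,"jaw": 0},
  {"dx": 0.01,"dy": 0,"dz": 0,"roll": 0,"jaw": 0},
  {"dx": 0.013,"dy": 0,"dz": 0,"roll": 0,"jaw": 0},
  {"dx": 0.013,"dy": 0,"dz": 0,"roll": 0,"jaw": 0},
  {"dx": 0.013,"dy": 0,"dz": 0,"roll": 0,"jaw": 0},
  {"dx": 0.0105,"dy": 0,"dz": 0,"roll": 0,"jaw": 0},
  {"dx": 0,"dy": 0,"dz": 0,"roll": 0,"jaw": 0},
])

```text
t: 37.45
eef_pos: [0.531, -0.0064, 0.0474]
ee_rot: [3.142, 0.0, -0.001]
force: [-0.2, -0.2, -0.6]
width: 0.029
gripper_force: 29.7
```

Run:
```python
from h import *
s=get_state();print(s['t'],s['eef_pos'].round(4),s['width'],s['force'])
p=snap('wrist')[0];p2=snap('scene')[0][220:300,300:400]
im=np.zeros((320,800,3),np.uint8);im[:,:400]=cv2.resize(p2,(400,320),interpolation=cv2.INTER_CUBIC);im[:,400:]=cv2.resize(p[:320,120:520],(400,320));cv2.imwrite('pics/w10.png',im[:,:,::-1])
```

```text
37.45 [ 0.531  -0.0064  0.0474] 0.028972104238544478 [-0.17838728 -0.22397033 -0.62712805]
```

View pics/w10.png

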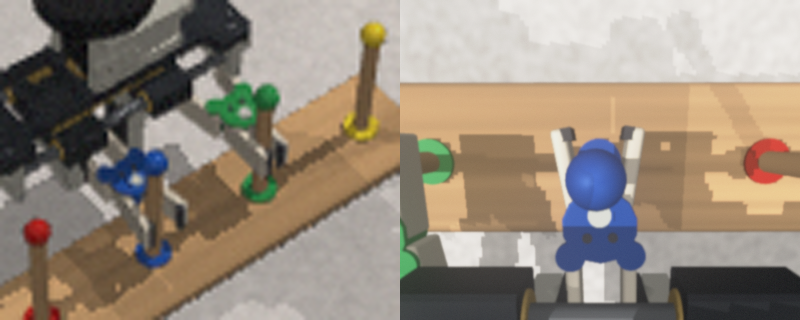

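Blue is around its pin (155,200) and centred in the right view; green still hangs level. Release, then go to the knob.

Emit:
servo_tool([
  {"dx": 0,"dy": 0,"dz": 0,"roll": 0,"jaw": 0.5},
  {"dx": 0,"dy": 0,"dz": 0,"roll": 0,"jaw": 0.68},
  {"dx": 0,"dy": 0,"dz": 0,"roll": 0,"jaw": 0.68},
  {"dx": 0,"dy": 0,"dz": 0,"roll": 0,"jaw": 0.68},
  {"dx": 0,"dy": 0,"dz": 0,"roll": 0,"jaw": 0.68},
  {"dx": 0,"dy": 0,"dz": 0,"roll": 0,"jaw": 0.68},
  {"dx": -0.015,"dy": 0,"dz": 0,"roll": 0,"jaw": 0.68},
  {"dx": -0.025,"dy": 0,"dz": 0,"roll": 0,"jaw": 0.68},
  {"dx": -0.03,"dy": 0,"dz": 0.03,"roll": 0,"jaw": 0.68},
  {"dx": -0.02,"dy": -0.01,"dz": 0.06,"roll": 0,"jaw": 1},
])

```text
t: 38.8
eef_pos: [0.4371, -0.0168, 0.135]
ee_rot: [3.14, 0.006, -0.0]
force: [2.5, 1.6, 0.2]
width: 0.0651
gripper_force: 0.0
```

Emit:
servo_tool([
  {"dx": 0,"dy": -0.02,"dz": 0.06,"roll": 0,"jaw": 1},
  {"dx": 0,"dy": -0.04,"dz": 0.03,"roll": 0,"jaw": 1},
  {"dx": 0.01,"dy": -0.05,"dz": 0.03,"roll": 0,"jaw": 1},
  {"dx": 0.02,"dy": -0.05,"dz": 0.02,"roll": 0,"jaw": 1},
  {"dx": 0.02,"dy": -0.045,"dz": 0,"roll": 0,"jaw": 1},
  {"dx": 0.01,"dy": -0.02,"dz": 0,"roll": 0,"jaw": 1},
  {"dx": 0,"dy": 0,"dz": 0,"roll": 0,"jaw": 1},
  {"dx": 0,"dy": 0,"dz": 0,"roll": 0,"jaw": 1},
  {"dx": 0,"dy": 0,"dz": 0,"roll": 0,"jaw": 1},
  {"dx": 0,"dy": 0,"dz": 0,"roll": 0,"jaw": 1},
])

```text
t: 40.05
eef_pos: [0.5008, -0.2401, 0.2758]
ee_rot: [3.142, -0.001, 0.0]
force: [-0.1, 0.2, 0.8]
width: 0.0879
gripper_force: 0.0
```

```bash
cat > chk.py <<'E'
from h import *
p,d,W,c,hsv=snap('wrist','w11')
s=get_state();print(s['t'],s['eef_pos'],s['ee_rot'])
m=(W[...,2]>.058)&(W[...,2]<.078)&(abs(W[...,0]-.59)<.04)&(abs(W[...,1]+.24)<.04)
if m.sum()>5: print(cv2.minAreaRect(W[m][:,:2].astype(np.float32)))
for n in ['wrist','scene']:
    p,d,W,c,hsv=snap(n)
    for k in ['green','blue']:
        for m,a,ce in blobs(hsv,k,smin=90,vmin=30,amin=30):
            w=np.nanmedian(W[m],0)
            if .5<w[0]<.58 and w[2]<.2: print(n,k,a,w.round(4),'z',np.percentile(W[m][:,2],[10,90]).round(4))
p=snap('scene')[0][200:370,180:420];cv2.imwrite('pics/end.png',cv2.resize(p[:,:,::-1],None,fx=3.3,fy=3.3,interpolation=cv2.INTER_CUBIC))
E
python3 chk.py
```

```text
40.1 [ 0.50080809 -0.24020553  0.27577014] [ 3.14154742e+00 -6.14482212e-04  2.28676474e-04]
((0.5913066864013672, -0.24051883816719055), (0.04551400989294052, 0.011991582810878754), 62.97994613647461)
wrist green 317 [0.5598 0.0741 0.0736] z [0.0726 0.0745]
wrist blue 764 [ 0.5608 -0.0077  0.0737] z [nan nan]
scene green 107 [0.5684 0.0807 0.075 ] z [0.0718 0.1153]
scene blue 119 [ 0.5671 -0.0099  0.0752] z [nan nan]
```

View pics/end.png

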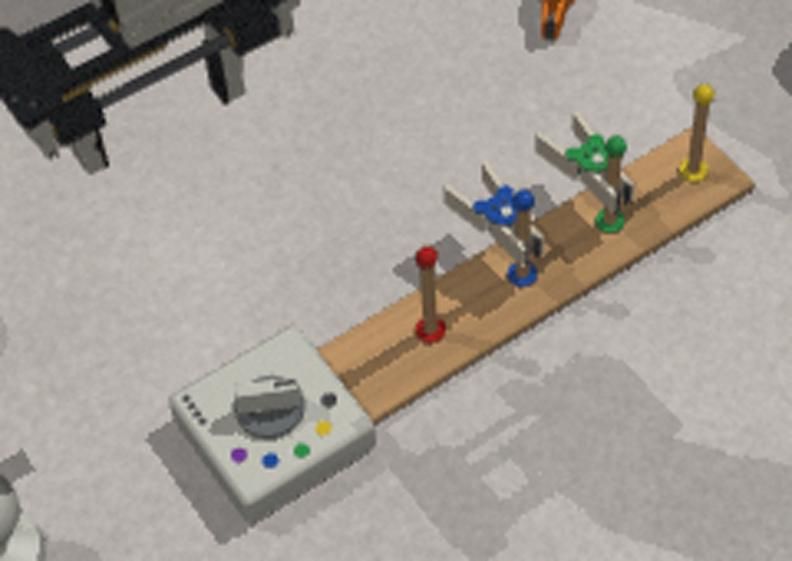

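Both clips hang level on their pins (blue (520,210), green (610,155)), and the knob is still at grey (63°). Next: grip the knob at yaw 63° and turn it −126°.

Emit:
servo_tool([
  {"dx": 0.0151,"dy": 0,"dz": -0.02,"roll": 9,"jaw": 1},
  {"dx": 0.0151,"dy": 0,"dz": -0.02,"roll": 9,"jaw": 1},
  {"dx": 0.0151,"dy": 0,"dz": -0.02,"roll": 9,"jaw": 1},
  {"dx": 0.0151,"dy": 0,"dz": -0.02,"roll": 9,"jaw": 1},
  {"dx": 0.0151,"dy": 0,"dz": -0.02,"roll": 9,"jaw": 1},
  {"dx": 0.0151,"dy": 0,"dz": -0.02,"roll": 9,"jaw": 1},
  {"dx": 0,"dy": 0,"dz": -0.02,"roll": 9,"jaw": 1},
  {"dx": 0,"dy": 0,"dz": 0,"roll": 0,"jaw": 1},
  {"dx": 0,"dy": 0,"dz": 0,"roll": 0,"jaw": 1},
  {"dx": 0,"dy": 0,"dz": 0,"roll": 0,"jaw": 1},
])

```text
t: 41.5
eef_pos: [0.592, -0.241, 0.1367]
ee_rot: [3.14, -0.001, 1.097]
force: [0.9, -0.3, 0.8]
width: 0.0874
gripper_force: 0.0
```

Emit:
servo_tool([
  {"dx": 0,"dy": 0,"dz": -0.025,"roll": 0,"jaw": 1},
  {"dx": 0,"dy": 0,"dz": -0.025,"roll": 0,"jaw": 1},
  {"dx": 0,"dy": 0,"dz": -0.02,"roll": 0,"jaw": 1},
  {"dx": 0,"dy": 0,"dz": -0.013,"roll": 0,"jaw": 1},
  {"dx": 0,"dy": 0,"dz": -0.005,"roll": 0,"jaw": 1},
  {"dx": 0,"dy": 0,"dz": 0,"roll": 0,"jaw": 0},
  {"dx": 0,"dy": 0,"dz": 0,"roll": 0,"jaw": 0},
  {"dx": 0,"dy": 0,"dz": 0,"roll": 0,"jaw": 0},
  {"dx": 0,"dy": 0,"dz": 0,"roll": 0,"jaw": 0},
  {"dx": 0,"dy": 0,"dz": 0,"roll": 0,"jaw": 0},
], newtons=25)

```text
t: 42.75
eef_pos: [0.5915, -0.2409, 0.0476]
ee_rot: [3.141, -0.0, 1.099]
force: [-0.2, 0.1, -0.3]
width: 0.0432
gripper_force: 0.0
```

Emit:
servo_tool([
  {"dx": 0,"dy": 0,"dz": 0,"roll": 0,"jaw": 0},
  {"dx": 0,"dy": 0,"dz": 0,"roll": 0,"jaw": 0},
  {"dx": 0,"dy": 0,"dz": 0,"roll": 0,"jaw": 0},
  {"dx": 0,"dy": 0,"dz": 0,"roll": 0,"jaw": 0},
  {"dx": 0,"dy": 0,"dz": 0,"roll": -9,"jaw": 0},
  {"dx": 0,"dy": 0,"dz": 0,"roll": -9,"jaw": 0},
  {"dx": 0,"dy": 0,"dz": 0,"roll": -9,"jaw": 0},
  {"dx": 0,"dy": 0,"dz": 0,"roll": -9,"jaw": 0},
  {"dx": 0,"dy": 0,"dz": 0,"roll": -9,"jaw": 0},
  {"dx": 0,"dy": 0,"dz": 0,"roll": -9,"jaw": 0},
])

```text
t: 44.0
eef_pos: [0.5905, -0.2401, 0.0474]
ee_rot: [-3.14, 0.001, 0.151]
force: [-4.4, 5.0, 4.3]
width: 0.0118
gripper_force: 25.0
```

Emit:
servo_tool([
  {"dx": 0,"dy": 0,"dz": 0,"roll": -9,"jaw": 0},
  {"dx": 0,"dy": 0,"dz": 0,"roll": -9,"jaw": 0},
  {"dx": 0,"dy": 0,"dz": 0,"roll": -9,"jaw": 0},
  {"dx": 0,"dy": 0,"dz": 0,"roll": -9,"jaw": 0},
  {"dx": 0,"dy": 0,"dz": 0,"roll": -9,"jaw": 0},
  {"dx": 0,"dy": 0,"dz": 0,"roll": -9,"jaw": 0},
  {"dx": 0,"dy": 0,"dz": 0,"roll": -9,"jaw": 0},
  {"dx": 0,"dy": 0,"dz": 0,"roll": -9,"jaw": 0},
  {"dx": 0,"dy": 0,"dz": 0,"roll": 0,"jaw": 0},
  {"dx": 0,"dy": 0,"dz": 0,"roll": 0,"jaw": 0},
])

```text
t: 45.25
eef_pos: [0.591, -0.2393, 0.0474]
ee_rot: [3.142, 0.002, -1.1]
force: [-1.3, 8.7, 4.9]
width: 0.0121
gripper_force: 25.0
```

Emit:
servo_tool([
  {"dx": 0,"dy": 0,"dz": 0,"roll": 0,"jaw": 0.6},
  {"dx": 0,"dy": 0,"dz": 0,"roll": 0,"jaw": 0.6},
  {"dx": 0,"dy": 0,"dz": 0,"roll": 0,"jaw": 0.6},
  {"dx": 0,"dy": 0,"dz": 0,"roll": 0,"jaw": 0.6},
  {"dx": 0,"dy": 0,"dz": 0.02,"roll": 0,"jaw": 0.6},
  {"dx": 0,"dy": 0,"dz": 0.03,"roll": 0,"jaw": 1},
  {"dx": 0,"dy": 0,"dz": 0.04,"roll": 0,"jaw": 1},
  {"dx": -0.02,"dy": 0,"dz": 0.05,"roll": 9,"jaw": 1},
  {"dx": -0.02,"dy": 0,"dz": 0.04,"roll": 9,"jaw": 1},
  {"dx": -0.02,"dy": 0,"dz": 0.04,"roll": 9,"jaw": 1},
])

```text
t: 46.5
eef_pos: [0.5307, -0.2409, 0.2689]
ee_rot: [-3.141, -0.0, -0.624]
force: [1.0, -0.3, -0.2]
width: 0.0872
gripper_force: 0.0
```

Emit:
servo_tool([
  {"dx": -0.02,"dy": 0,"dz": 0,"roll": 9,"jaw": 1},
  {"dx": -0.02,"dy": 0,"dz": 0,"roll": 9,"jaw": 1},
  {"dx": 0,"dy": 0,"dz": 0,"roll": 9,"jaw": 1},
  {"dx": 0,"dy": 0,"dz": 0,"roll": 9,"jaw": 1},
  {"dx": 0,"dy": 0,"dz": 0,"roll": 0,"jaw": 1},
  {"dx": 0,"dy": 0,"dz": 0,"roll": 0,"jaw": 1},
  {"dx": 0,"dy": 0,"dz": 0,"roll": 0,"jaw": 1},
  {"dx": 0,"dy": 0,"dz": 0,"roll": 0,"jaw": 1},
  {"dx": 0,"dy": 0,"dz": 0,"roll": 0,"jaw": 1},
  {"dx": 0,"dy": 0,"dz": 0,"roll": 0,"jaw": 1},
])

```text
t: 47.75
eef_pos: [0.4914, -0.2409, 0.2674]
ee_rot: [3.142, 0.0, -0.001]
force: [-0.1, -0.3, 0.0]
width: 0.0877
gripper_force: 0.0
```

```bash
python3 chk.py
```

```text
47.8 [ 0.49141592 -0.24088098  0.267405  ] [ 3.14157407e+00  5.14587337e-05 -9.81022839e-04]
((0.5913456082344055, -0.2407742738723755), (0.012126058340072632, 0.045726798474788666), 26.916841506958008)
wrist green 71 [0.5537 0.0694 0.0737] z [0.0725 0.0749]
wrist blue 829 [ 0.5603 -0.0075  0.0737] z [nan nan]
scene green 108 [0.5669 0.0805 0.0746] z [nan nan]
scene blue 119 [ 0.5665 -0.0099  0.075 ] z [0.0714 0.1157]
```

View pics/w11.png

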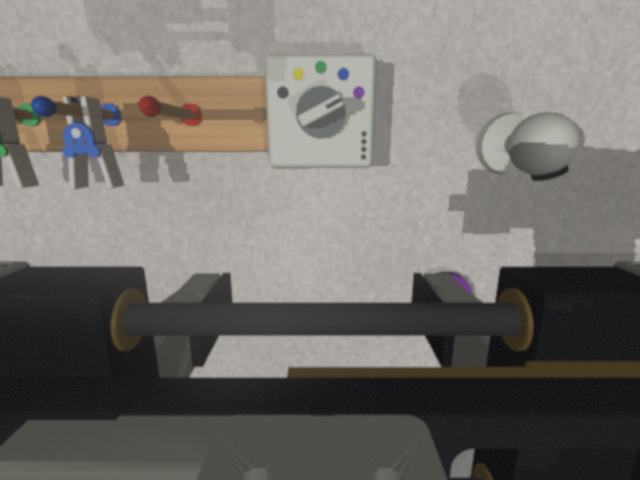

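The knob's pointer (340,98) faces the purple dot (358,92), with the bar at −63°. The blue clip (80,140) and the green clip hang on their pins, and the gripper is free.

```bash
python3 -c "
from station import *
print(job_done())"
```

```text
the job is handed in; nothing more can be done
None
```

The job is handed in. The selector went to dark grey first, the two clips present (green and blue) hang level on their own pins, and the selector now points at purple; the green clip fell onto the dresser once when the grip slackened and was picked up again.

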